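# Stand the flashlight in its wind-up charging dock and give it one charge

## Robot

A 6-joint arm with a two-finger parallel gripper is mounted at the origin on the work surface. World frame = base frame: x ahead of the robot, y to its left, z up, the work surface at z = 0. Lengths are in m, angles in rad, forces in N, time in s.
With the tool pointing down it reaches from about 0.25 to 0.775 m from the base axis. Payload 4 kg.
Tool frame: the origin (TCP) lies on the mounting face of the last link; the fingertips stand 173 mm ahead of it and the grasp point (between the pads) lies 155 mm ahead of it; z points along the fingers, y is the direction in which the jaws open and shut (so a half turn about z gives the same grasp; the last joint's range is limited). The gripper opens to 85 mm and grips with 20 to 120 N. Pads are 22 mm wide; open, the fingers measure 114 mm over their backs; the gripper's body (76 mm by 85 mm) begins 54 mm behind the grasp point. The pads swing forward as they close: fully open they stand 13 mm farther back than shut.
Start: joints at [1.005, 0.087, 1.371, -0, 1.684, -0.103], TCP at [0.246, 0.492, 0.405] pointing down, gripper open.
Joint ranges: [-3.1, 3.1], [-0.76, 2.03], [0.27, 2.55], [-1.08, 4.22], [0.17, 2.65], [-2.57, 2.57]. Speed limits (rad/s): [2.79, 2.79, 3.14, 3.14, 3.14, 3.14].

## Interface

Orientations are given as a rotation vector (axis times angle).
In Python, from rig import telemetry, eyes, ticket gives the robot as it stands.
- The arm moves only by the tool arm_command, never from a script. Its argument "steps" is a list of rows, each a list of 7 numbers: the closure, from 0 (fully open) to 1 (shut), then the shift along the world's x, y, z in mm, then the turn, a rotation vector about the world's x, y, z in degrees. In form: [[fingers, tx, ty, tz, ax, ay, az], ...]. A call has 1 to 8 rows; each row is the pose to reach, as a shift and turn from the pose measured when the call began; what a row does not reach only later rows make up. A row lasts 1/8 s, in which the tool goes at most 62.5 mm and 10.7 degrees, less where a joint would pass 70% of its speed; a pose out of reach is approached as far as the arm can. A call with a gripper value outside its range is refused whole. The fingers move at their own pace and stop on an object; "newtons" is the grip in N (left out, the last holds). Time passes only in rows, so rows that repeat a pose let the fingers close. It gives the time, the measured TCP pose, the force and the opening at its end, in the units of the state.
- telemetry.get_state(): the state, without advancing time (a new reading comes with each control period).
- eyes.grab_frame(name): name is "side" or "top"; returns (picture, depth): 480x640x3 uint8, red, green, blue; 480x640 float32, m along the optical axis (not along the pixel's ray), 0 where there is no reading.
- eyes.camera_model(name): a dict with "K" (3x3 intrinsics, pixels), "dist" ([k1, k2, p1, p2, k3] as OpenCV has them; the pictures are not rectified), "R" (3x3) and "t" (3): a world point X has camera coordinates R X + t. Camera axes: x right, y down, z forward; pixel columns grow to the right and rows downward; lengths in m; the calibration is good to about 2 mm. A picture is of the moment at which its call begins. camera_model takes no time and is no camera call.
- ticket.sign_off(): hands the job in, once; it reports no verdict.
The state is a dict: "time": time; "q": joint angles; "joint_vel": joint speeds; "effort": joint torques, N m; "position": TCP position; "tcp_rot": TCP orientation; "force": force on the tool from outside, world axes, zero at the start; "moment": the same for the moment, N m; "gripper_width": finger opening in m.
Only numpy, scipy, OpenCV 4.12 (cv2) and the standard library are available. Lean on these libraries where they do the work, as an engineer would, in place of code of your own. Each camera call takes 0.05 s, during which the arm holds its last target.

## Task

Stand the black flashlight upright in the blue cup of the charging dock, lens up and tail resting on the cup's floor, and let go of it. Then pull the dock's red-handled lever all the way to its stop, towards the front of the dock, and ease it slowly all the way back to rest without letting it fly back. Leave the bottle, the case and the filter holders where they are.

Things in the scene. Friction and masses are not known exactly. Their poses are not given: they have to be found in the camera images.
- flashlight: Black flashlight, 150 mm long, about 180 g, lying with its lens towards the robot (within 0.7 rad), axis 19 mm above the table. Origin on its axis at mid-length, +x to the lens (end at +75 mm; tail end at -75 mm). Hexagonal rubber ends, 38 mm across flats, 44 across corners: tail -75 to -57 mm, head +45 to +75 mm; between them a round barrel 30 mm in diameter, yellow ring near the tail.
- flashlight_tail (a point): Centre of the flashlight's flat tail face, 75 mm behind its origin; x axis as the flashlight's. A yellow ring marks the barrel's tail end, an orange switch its lens end.
- dock: White charging dock fixed to the table, base 120 mm (x) by 220 mm (y) by 20 mm high; origin at the centre of its underside, z up. Its front faces its -x, which looks roughly towards the robot. The blue cup stands at y = -64 mm, the lever's housing (50 by 46 mm, 67 mm high) at y = +66 mm.
- cup_floor (a point): Centre of the flat inner floor of the blue round cup, 25 mm above the table. The cup has straight sides: 51 mm inner and 59 mm outer diameter.
- cup_rim (a point): Centre of the cup's open mouth, 75 mm above the table, 50 mm above its inner floor.
- lever (a joint): Angle of the dock's lever, rad. 0 = at rest, leaning 0.35 rad from upright to the dock's back; grows as the handle is pulled to the front (dock -x); stop at 0.95 (leaning 0.6 rad to the front). A damped spring drives it back to 0: about 1 N at the handle at rest, 7 N at the stop. Let go far from rest it flies back at several rad/s; within 0.1 rad of rest it closes gently.
- lever_hinge (a point): Point on the lever's hinge axis in the middle of the lever, 45 mm above the table; the axis lies along the dock's y.
- lever_bar (a point): Centre of the lever's red cross handle: a round bar along the dock's y, 70 mm long, 16 mm in diameter, 115 mm from the hinge axis, carried at its middle by a steel stem 9 mm thick (a T). At rest it is 153 mm above the table and 39 mm behind the hinge (dock +x); at the stop 140 mm above the table and 65 mm in front of it. It can be gripped, or drawn with the fingers behind it.
- bottle: Clear glass bottle with a cork, 62 mm in diameter, 172 mm tall, standing; origin at the centre of its underside. To be left alone.
- case: Slim aluminium case with a sliding lid, 115 by 58 by 15 mm, lying; origin at the centre of its underside, x along its length. To be left alone.
- holder1: White plastic hearing aid filter holder, a flat stick 70 mm long, 18 mm wide, 7 mm high, lying; origin underneath, near its middle. To be left alone.
- holder2: Green plastic hearing aid filter holder, a flat stick 70 mm long, 18 mm wide, 7 mm high, lying; origin underneath, near its middle. To be left alone.
- holder3: Orange plastic hearing aid filter holder, a flat stick 70 mm long, 18 mm wide, 7 mm high, lying; origin underneath, near its middle. To be left alone.
Things that resemble listed ones, but are neither listed nor needed, are in the scene too. There is more than one size of the flashlight; the one meant has the size given above.

How it is judged:
By the outcome, as a careful person would: the job done as asked, in the order asked, and still so for the second after the job is handed in, with the robot touching nothing.
It also fails if it takes over 69 s, if anything falls off the work surface, if the arm or the gripper's body presses on something with over 40 N, if the wrist force passes 120 N, or if a joint passes its speed limit or range.

## Working session

There is one attempt and no reset: what is moved stays moved. The work goes in short steps, Python scripts to look and compute and a tool call to move; the robot and the scene stay as the last step left them, time stands still between calls to the robot, and variables do not carry over. Pictures are saved under pics/ and viewed, and the job is handed in when it is done.

Besides the shell and the picture viewer there is one more tool, called after "Call:" as name(argument=value, ...) on one line, values as JSON. arm_command: Moves the arm, as the interface text tells. Its arguments: {"type":"object","properties":{"steps":{"type":"array"},"newtons":{"type":"number"}},"required":["steps"]}

```bash
ls; mkdir -p pics
python3 - <<'E'
from rig import telemetry, eyes
import cv2,numpy as np
s=telemetry.get_state();print(s)
for n in("side","top"):
    p,d=eyes.grab_frame(n);m=eyes.camera_model(n)
    cv2.imwrite(f"pics/{n}0.png",p[:,:,::-1]);np.savez(f"{n}0.npz",p=p,d=d,**{k:np.array(v) for k,v in m.items()})
    print(n,m)
E
```

```text
pics
{'time': 0.0, 'q': array([ 1.00490307e+00,  8.79452629e-02,  1.37228293e+00, -2.84542264e-06,
        1.68359343e+00, -1.03086599e-01]), 'joint_vel': array([ 0.00025772, -0.00016046, -0.00156418, -0.00046049,  0.00161097,
       -0.00182326]), 'effort': array([ 2.69094317e-04, -3.51873672e+01, -3.13271928e+01, -1.35610298e-04,
        1.08413081e-02, -9.23884222e-07]), 'position': array([0.24548656, 0.49204023, 0.40352947]), 'tcp_rot': array([-0.72033727, -3.05714365,  0.00330791]), 'force': array([-0.9396157 ,  0.00850296, -0.45570796]), 'moment': array([-0.03083305, -0.04699511,  0.02960777]), 'gripper_width': 0.08533144493281528}
side {'K': array([[523.0464438 ,   0.        , 331.76637501],
       [  0.        , 523.0464438 , 249.43984815],
       [  0.        ,   0.        ,   1.        ]]), 'dist': array([-0.02704389,  0.        ,  0.        ,  0.        ,  0.        ]), 'R': array([[ 0.99734676, -0.07202568, -0.0105704 ],
       [-0.06144962, -0.75510738, -0.65271494],
       [ 0.03903045,  0.65163268, -0.75752985]]), 't': array([-0.55244669,  0.1141697 ,  1.16417165])}
top {'K': array([[583.57045226,   0.        , 327.53238413],
       [  0.        , 583.57045226, 240.6134719 ],
       [  0.        ,   0.        ,   1.        ]]), 'dist': array([-0.15084621,  0.        ,  0.        ,  0.        ,  0.        ]), 'R': array([[-0.00801933, -0.99996687,  0.00139868],
       [-0.99318248,  0.00780224, -0.11630862],
       [ 0.11629386, -0.00232186, -0.99321214]]), 't': array([0.02649436, 0.54610349, 1.06356378])}
```

View pics/top0.png

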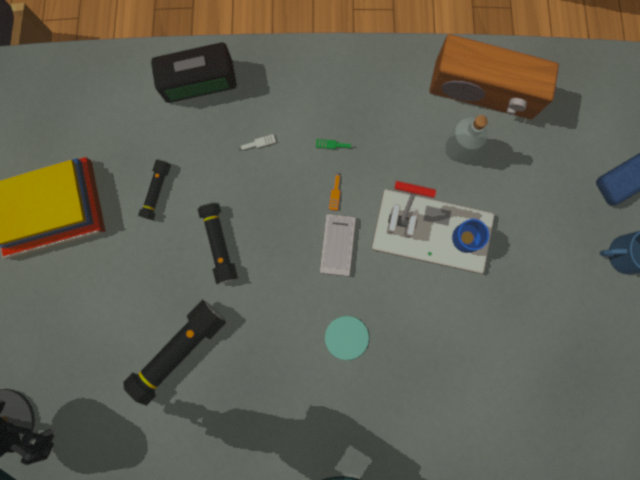

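View pics/side0.png

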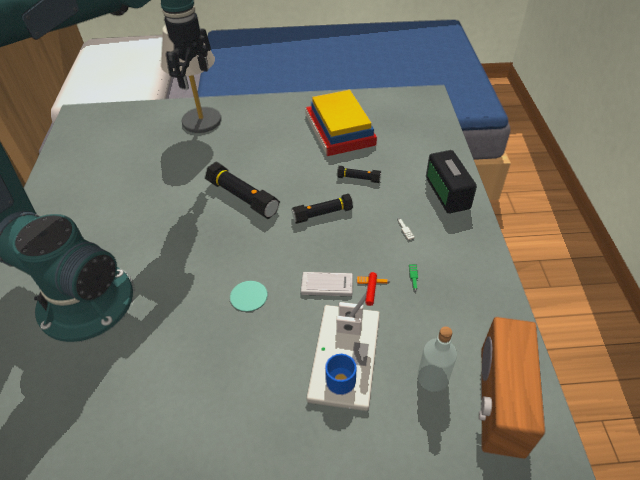

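The top view shows three flashlights; the middle one (head 225,273, tail 208,211) is probably the 150 mm one. The dock is at about (435,230), the cup at (471,236), and the red bar at (415,188). Next I'll measure them.

```bash
cat > h.py <<'E'
import numpy as np,cv2
def load(n):
    z=np.load(n+".npz");return {k:z[k] for k in z.files}
def ray(c,uv):
    q=cv2.undistortPoints(np.array(uv,float).reshape(-1,1,2),c['K'],c['dist']).reshape(-1,2)
    return np.c_[q,np.ones(len(q))]
def atz(c,uv,z):
    r=ray(c,uv)@c['R'];o=-c['R'].T@c['t']
    return o+r*((z-o[2])/r[:,2])[:,None]
def cloud(c):
    H,W=c['d'].shape;v,u=np.mgrid[:H,:W]
    r=ray(c,np.c_[u.ravel(),v.ravel()]);X=(r*c['d'].reshape(-1,1)-c['t'])@c['R']
    X[c['d'].ravel()==0]=np.nan
    return X.reshape(H,W,3)
def proj(c,X):
    return cv2.projectPoints(np.array(X,float).reshape(-1,1,3),cv2.Rodrigues(c['R'])[0],c['t'],c['K'],c['dist'])[0].reshape(-1,2)
E
python3 - <<'E'
from h import *
for n in("top0","side0"):
    c=load(n);X=cloud(c);p=c['p'].astype(int);mx=p.max(2)
    print(n,'table z',np.nanmedian(X[300:330,255:290,2]))
    # flashlight masks: z>0.008, in region
    rois={"top0":{'mid':(185,260,195,292),'small':(130,155,180,225),'big':(115,290,235,410)},"side0":{'mid':(285,190,360,226),'small':(330,160,388,190),'big':(200,158,284,220)}}[n]
    for k,(a,b,cc,d) in rois.items():
        if n=="top0": a,b,cc,d={'mid':(190,195,245,292),'small':(130,155,178,225),'big':(115,295,232,410)}[k]
        x=X[b:d,a:cc].reshape(-1,3);x=x[(x[:,2]>0.009)]
        m=x[:,:2].mean(0);w,V=np.linalg.eigh(np.cov((x[:,:2]-m).T));ax=V[:,1]
        t=(x[:,:2]-m)@ax;s=(x[:,:2]-m)@V[:,0]
        mid=m+ax*(t.min()+t.max())/2+V[:,0]*(np.percentile(s,1)+np.percentile(s,99))/2
        print(k,len(x),'mean',m,'mid',mid,'ax',ax,'len',np.ptp(t),'wid',np.ptp(s),'zmax',np.percentile(x[:,2],98))
    R,G,B=p[...,0],p[...,1],p[...,2]
    red=(R>120)&(G<70)&(B<70);blue=(B>90)&(R<70)&(G<110)
    if n=="top0": r=(385,170,445,205);b=(440,205,500,265);wh=(360,175,505,285)
    else: r=(355,265,385,310);b=(315,345,365,400);wh=(295,295,390,415)
    def sel(m,r):
        M=np.zeros_like(m);M[r[1]:r[3],r[0]:r[2]]=1;return X[m&M]
    x=sel(red,r);m=np.nanmean(x,0);w,V=np.linalg.eigh(np.cov((x-m).T));t=(x-m)@V[:,2];print('bar',len(x),m,V[:,2],'len',np.ptp(t),'z',np.percentile(x[:,2],[2,50,98]),'mid',m+V[:,2]*(t.min()+t.max())/2)
    x=sel(blue,b);y=x[x[:,2]>0.070];print('rim',len(y),y.mean(0),np.percentile(y[:,2],[5,95]),(y.min(0)+y.max(0))/2,np.ptp(y,axis=0))
    w=(p.min(2)>120)&(abs(X[...,2]-0.02)<0.004);x=sel(w,wh)
    rect=cv2.minAreaRect(x[:,:2].astype(np.float32));print('dock',len(x),rect,cv2.boxPoints(rect).tolist())
E
```

```text
top0 table z 0.0007617675858238647
mid 1474 mean [0.54342155 0.23033551] mid [0.54456349 0.23256895] ax [-0.96736791 -0.25337586] len 0.15330689192240826 wid 0.05140075004221232 zmax 0.04155289714206973
small 795 mean [0.65180439 0.35689268] mid [0.6514631  0.35951662] ax [-0.9601842   0.27936768] len 0.11821021232880338 wid 0.03471631898733865 zmax 0.03291653356168667
big 3228 mean [0.34022395 0.30671647] mid [0.33872086 0.31125831] ax [-0.71573822  0.69836868] len 0.2205069639611377 wid 0.1429643436991942 zmax 0.05835407841061488
bar 335 [ 0.61785473 -0.12529279  0.1593336 ] [0.21463081 0.97338579 0.0803351 ] len 0.10413810379213953 z [0.15428401 0.16004188 0.16408886] mid [ 0.61417488 -0.14198153  0.15795625]
rim 202 [ 0.54826329 -0.24115799  0.07453518] [0.07068049 0.07815826] [ 0.55062017 -0.24291656  0.07522053] [0.0571053  0.05821294 0.01043121]
dock 3722 ((0.5660101175308228, -0.18047349154949188), (0.21828505396842957, 0.118950754404068), 76.92770385742188) [[0.48339012265205383, -0.2733354866504669], [0.599258303642273, -0.30023980140686035], [0.6486301422119141, -0.0876114
[... 168 characters left out ...]
54562  -0.26056541] len 0.15233167575480422 wid 0.041451264963190265 zmax 0.03831104089294662
small 390 mean [0.65219518 0.35035734] mid [0.65121888 0.3531779 ] ax [-0.96153698  0.27467551] len 0.11675245869788853 wid 0.030554890885296185 zmax 0.029489603986061874
big 1473 mean [0.34429186 0.29118094] mid [0.3372471  0.30462425] ax [-0.72611922  0.68756882] len 0.22530234729580542 wid 0.06691262255099564 zmax 0.05546888335588741Traceback (most recent call last):
  File "<stdin>", line 20, in <module>
    w, vt = gufunc(a, signature=signature)
            ~~~~~~^^^^^^^^^^^^^^^^^^^^^^^^
    raise LinAlgError("Eigenvalues did not converge")
numpy.linalg.LinAlgError: Eigenvalues did not converge
```

Run:
```python
from h import *
c=load("top0");cv2.imwrite("pics/td.png",cv2.resize(c['p'][160:290,360:510,::-1],None,fx=5,fy=4.6,interpolation=3))
c=load("side0");cv2.imwrite("pics/sd.png",cv2.resize(c['p'][260:420,290:460,::-1],None,fx=4.5,fy=3.7,interpolation=3))
```

```text
(no output)
```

View pics/td.png

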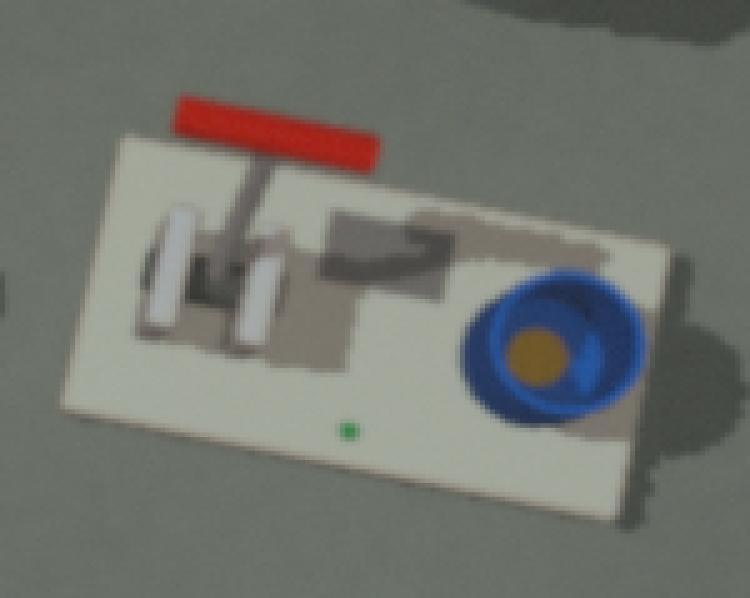

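View pics/sd.png

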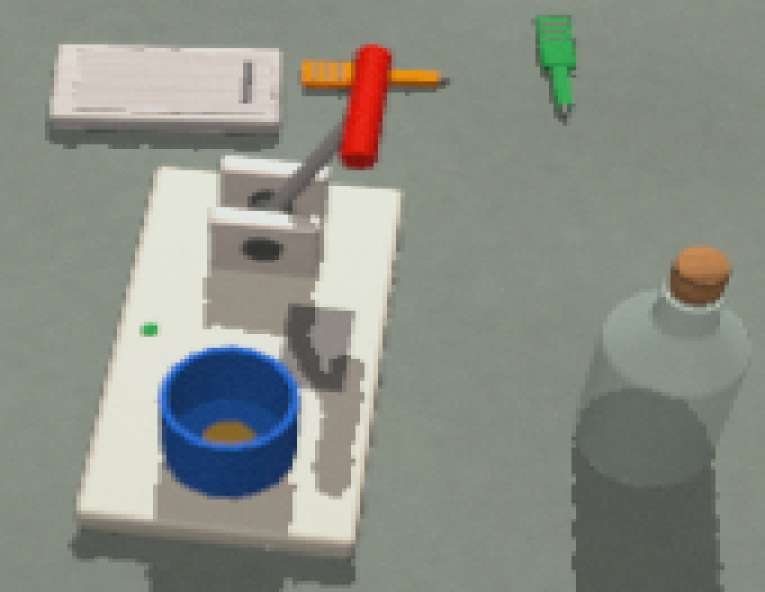

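Run:
```python
from h import *
for n in("top0","side0"):
    c=load(n);X=cloud(c);p=c['p'].astype(int)
    R,G,B=p[...,0],p[...,1],p[...,2]
    red=(R>120)&(G<70)&(B<70);blue=(B>90)&(R<70)&(G<110)
    if n=="top0": r=(385,170,445,205);b=(440,205,500,265);wh=(360,175,505,285)
    else: r=(355,265,385,310);b=(315,345,365,400);wh=(295,295,390,415)
    def pix(m,r):
        M=np.zeros_like(m);M[r[1]:r[3],r[0]:r[2]]=1;return m&M
    # bar from image, at bar-centre height 0.153
    m=pix(red,r);uv=np.argwhere(m)[:,::-1]
    P=atz(c,uv,0.153)[:,:2];rc=cv2.minAreaRect(P.astype(np.float32));print(n,'bar z=.153',rc)
    x=X[m];x=x[~np.isnan(x[:,0])];print(' depth bar med',np.median(x,0),np.percentile(x,[5,95],axis=0).tolist())
    x=X[pix(blue,b)];x=x[~np.isnan(x[:,0])];y=x[(x[:,2]>0.070)]
    print(' rim',len(y),(y.min(0)+y.max(0))/2,np.ptp(y,axis=0))
    w=(p.min(2)>110)&(abs(X[...,2]-0.02)<0.006);m=pix(w,wh)
    P=atz(c,np.argwhere(m)[:,::-1],0.02)[:,:2];rc=cv2.minAreaRect(P.astype(np.float32));print(' dock',rc,cv2.boxPoints(rc).tolist())
    # white housing top z .067
    w=(p.min(2)>110)&(X[...,2]>0.055)&(X[...,2]<0.08);m=pix(w,wh);x=X[m];print(' housing',len(x),np.nanmean(x,0),np.nanmin(x,0),np.nanmax(x,0))
    # flashlight edges: dark mask at z
    dark=p.max(2)<45
    print()
```

```text
top0 bar z=.153 ((0.6191691756248474, -0.12614572048187256), (0.06927382200956345, 0.014319046400487423), 76.58267211914062)
 depth bar med [ 0.61769167 -0.12538098  0.16004188] [[0.6082991785736678, -0.15525773019954311, 0.15533206454871468], [0.6277498351734332, -0.09504517322641742, 0.16348971301838333]]
 rim 202 [ 0.55062017 -0.24291656  0.07522053] [0.0571053  0.05821294 0.01043121]
 dock ((0.5657117962837219, -0.18025557696819305), (0.21884196996688843, 0.11971760541200638), 77.16596221923828) [[0.48304298520088196, -0.27364665269851685], [0.5997697114944458, -0.3002392649650574], [0.6483806371688843, -0.08686450123786926], [0.531653881072998, -0.060271888971328735]]
 housing 362 [ 0.58004003 -0.11863133  0.06661604] [ 0.55195301 -0.26744712  0.05525097] [ 0.60948857 -0.09016128  0.07654192]

side0 bar z=.153 ((0.6194981336593628, -0.12798309326171875), (0.0779799222946167, 0.020144786685705185), 73.6822509765625)
 depth bar med [ 0.61948017 -0.13334468  0.15804809] [[0.6092445499900792, -0.16201736332529512, 0.1520269615610459], [0.6309627763794671, -0.09849182332778417, 0.16100319105344393]]
 rim 166 [ 0.55299366 -0.24781188  0.07432278] [0.05514885 0.05836431 0.00864298]
 dock ((0.5665614008903503, -0.18689599633216858), (0.22032704949378967, 0.119427889585495), 77.26016998291016) [[0.4840238094329834, -0.2811790704727173], [0.6005115509033203, -0.30751582980155945], [0.6490989923477173, -0.09261292219161987], [0.5326112508773804, -0.06627616286277771]]
 housing 328 [ 0.57645284 -0.12999372  0.06404136] [ 0.52373917 -0.25158856  0.05500518] [ 0.60913649 -0.09338141  0.07675417]
```

The dock's yaw comes out near -12.9°, and the cup, housing and lever positions agree with each other. The two cameras differ by about 6 mm in y, which I'll settle against the gripper itself. Before moving I'll compute the hover pose and check the pole object near the gripper.

```bash
cat >> h.py <<'E'
from scipy.spatial.transform import Rotation as Ro
def mkR(z,y):
    z=np.array(z,float);z/=np.linalg.norm(z);y=np.array(y,float);y-=z*(y@z);y/=np.linalg.norm(y)
    return np.c_[np.cross(y,z),y,z]
def plan(s,g,R,back=0.155):
    R0=Ro.from_rotvec(s['tcp_rot']);tcp=np.array(g)-back*R[:,2]
    print('tcp target',tcp.round(4),'shift mm',((tcp-s['position'])*1e3).round(1),'turn deg',np.degrees((Ro.from_matrix(R)*R0.inv()).as_rotvec()).round(2))
def rep(s):
    R=Ro.from_rotvec(s['tcp_rot']).as_matrix()
    print('t',round(s['time'],2),'q',s['q'].round(3),'tcp',s['position'].round(4),'grasp',(s['position']+.155*R[:,2]).round(4),'z',R[:,2].round(3),'y',R[:,1].round(3),'F',s['force'].round(1),'M',s['moment'].round(2),'w',round(s['gripper_width'],4))
E
python3 - <<'E'
from h import *
from rig import telemetry
s=telemetry.get_state();rep(s)
r=np.array([.966,.256]);a=np.radians(45)
for a in np.radians([45,38]):
    R=mkR([r[0]*np.sin(a),r[1]*np.sin(a),-np.cos(a)],[-r[1],r[0],0])
    plan(s,[0.526,0.222,0.125],R)
c=load("side0");X=cloud(c)
for uv in [(197,95),(195,85),(192,75),(186,60),(185,45)]: print(uv,X[uv[1],uv[0]].round(3))
E
```

```text
t 0.1 q [ 1.005  0.088  1.372  0.     1.684 -0.103] tcp [0.2455 0.4921 0.4036] grasp [0.2453 0.4918 0.2486] z [-0.001 -0.002 -1.   ] y [ 0.446  0.895 -0.002] F [-0.4 -0.4 -0.5] M [0.03 0.04 0.03] w 0.0851
tcp target [0.4201 0.1939 0.2346] shift mm [ 174.6 -298.1 -169. ] turn deg [ -4.56 -45.72  39.22]
tcp target [0.4338 0.1976 0.2472] shift mm [ 188.3 -294.5 -156.4] turn deg [ -3.83 -38.62  39.85]
(197, 95) [0.205 0.658 0.091]
(195, 85) [0.206 0.659 0.123]
(192, 75) [0.205 0.651 0.16 ]
(186, 60) [0.244 0.455 0.314]
(185, 45) [0.246 0.472 0.342]
```

Call:
arm_command(steps=[[0.3, 22, -37, -21, -0.6, -5.7, 4.9], [0.3, 44, -75, -42, -1.1, -11.4, 9.8], [0.3, 66, -112, -63, -1.7, -17.1, 14.7], [0.3, 87, -149, -85, -2.3, -22.9, 19.6], [0.3, 109, -186, -106, -2.9, -28.6, 24.5], [0.3, 131, -224, -127, -3.4, -34.3, 29.4], [0.3, 153, -261, -148, -4, -40, 34.3], [0.3, 174.6, -298, -169, -4.56, -45.7, 39.2]], newtons=40)

```text
time: 1.1
position: [0.4184, 0.1959, 0.235]
tcp_rot: [-0.301, 2.348, 0.127]
force: [-0.2, 1.5, -1.3]
gripper_width: 0.0598
```

Run:
```python
from h import *
from rig import telemetry, eyes
s=telemetry.get_state();rep(s)
for n in("side","top"):
    p,d=eyes.grab_frame(n);m=eyes.camera_model(n)
    np.savez(f"{n}1.npz",p=p,d=d,**{k:np.array(v) for k,v in m.items()})
R=Ro.from_rotvec(s['tcp_rot']).as_matrix()
im=[]
for n in("side1","top1"):
    c=load(n);q=c['p'][:,:,::-1].copy()
    for k in (0,.155,.173):
        u=proj(c,s['position']+k*R[:,2])[0];print(n,k,u)
        cv2.circle(q,tuple(int(round(v)) for v in u),2,(0,0,255),-1)
    u0=proj(c,s['position']+.155*R[:,2])[0].astype(int)
    x,y=max(u0[0]-80,0),max(u0[1]-75,0);im.append(cv2.resize(q[y:y+150,x:x+130],(390,450),interpolation=3));print(n,'crop',x,y)
cv2.imwrite("pics/h1.png",np.hstack(im))
```

```text
t 1.1 q [ 0.332 -0.205  2.088 -0.111  0.484 -1.416] tcp [0.4184 0.1959 0.235 ] grasp [0.5236 0.2237 0.1246] z [ 0.679  0.179 -0.712] y [-0.253  0.967  0.002] F [-0.2  1.5 -1.3] M [0.   0.34 0.04] w 0.0598
side1 0 [261.62904675 151.07183082]
side1 0.155 [311.60374978 178.2623669 ]
side1 0.173 [316.86386723 181.12657847]
side1 crop 231 103
top1 0 [213.87228678 309.66627521]
top1 0.155 [210.81724568 248.34326845]
top1 0.173 [210.53154442 242.1634742 ]
top1 crop 130 173
```

View pics/h1.png

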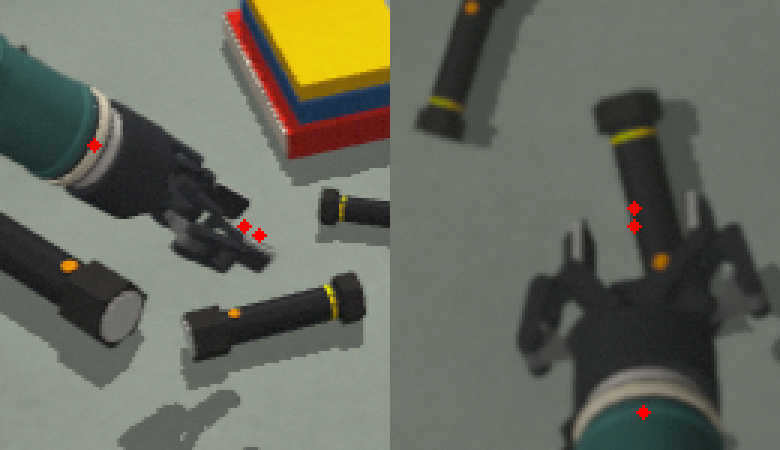

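Run:
```python
from h import *
from rig import telemetry
s=telemetry.get_state()
R=Ro.from_rotvec(s['tcp_rot']).as_matrix()
for n in("side1","top1"):
    c=load(n);X=cloud(c);T=(X-s['position'])@R
    ok=(abs(T[...,0])<.02)&(abs(T[...,1])<.07)&(T[...,2]>.13)&(T[...,2]<.2)&(X[...,2]>.06)
    t=T[ok];print(n,len(t),'tip zmax',t[:,2].max().round(4))
    for sg in(-1,1):
        k=t[t[:,1]*sg>0.015];print(sg,len(k),'y',np.percentile(k[:,1],[1,10,50,90,99]).round(4),'x',np.percentile(k[:,0],[2,50,98]).round(4),'z',np.percentile(k[:,2],[50,98]).round(4))
    ok=(abs(T[...,0])<.1)&(abs(T[...,1])<.1)&(T[...,2]>0.03)&(T[...,2]<.09);t=T[ok];print('body y',np.percentile(t[:,1],[1,99]).round(4),'x',np.percentile(t[:,0],[1,99]).round(4))
# refine flashlight by silhouette: yellow ring & orange switch & axis via edge midline for top0/side0
for n in("top0","side0"):
    c=load(n);p=c['p'].astype(int);X=cloud(c);roi=(190,195,245,292) if n=="top0" else (285,188,360,226)
    a,b,e,f=roi;q=p[b:f,a:e];Rr,G,B=q[...,0],q[...,1],q[...,2]
    ye=(Rr>110)&(G>100)&(B<80);og=(Rr>130)&(G>50)&(G<130)&(B<70)&(Rr>1.5*G)
    for k,m in(('yel',ye),('org',og)):
        uv=np.argwhere(m)[:,::-1]+[a,b];print(n,k,len(uv),uv.mean(0),atz(c,uv,.03).mean(0).round(4),np.nanmedian(X[b:f,a:e][m],0).round(4))
```

```text
side1 201 tip zmax 0.1693
-1 99 y [-0.0451 -0.0421 -0.0382 -0.0323 -0.0272] x [-0.0142 -0.0081  0.0076] z [0.1488 0.1649]
1 102 y [0.0275 0.0301 0.0328 0.0362 0.0386] x [-0.0133 -0.0052  0.0081] z [0.1501 0.1657]
body y [-0.0679  0.0197] x [-0.0382  0.0227]
top1 235 tip zmax 0.169
-1 103 y [-0.0426 -0.042  -0.0354 -0.0301 -0.0285] x [-0.0132 -0.0096  0.0009] z [0.148  0.1652]
1 132 y [0.0298 0.0303 0.0323 0.0413 0.0445] x [-0.0128 -0.0075  0.0101] z [0.1469 0.1646]
body y [-0.066   0.0661] x [-0.0374  0.0105]
top0 yel 22 [209.81818182 223.59090909] [0.5809 0.2454 0.03  ] [0.5909 0.2459 0.0344]
top0 org 13 [220.07692308 259.69230769] [0.5119 0.2247 0.03  ] [0.511  0.2238 0.0357]
side0 yel 23 [331.         203.08695652] [0.5693 0.2335 0.03  ] [0.5927 0.2344 0.0309]
side0 org 6 [308.83333333 207.        ] [0.5129 0.2241 0.03  ] [0.5133 0.2218 0.0325]
```

Call:
arm_command(steps=[[0.3, 1, 1, -15, 0, 0, 0], [0.3, 1, 2, -30, 0, 0, 0], [0.3, 1, 3, -45, 0, 0, 0], [0.3, 1, 3.5, -60, 0, 0, 0], [0.3, 1, 3.5, -75, 0, 0, 0], [0.3, 1, 3.5, -85, 0, 0, 0]])

```text
time: 1.95
position: [0.4186, 0.1977, 0.1463]
tcp_rot: [-0.294, 2.359, 0.123]
force: [0.5, -0.0, -0.2]
gripper_width: 0.0598
```

Run:
```python
from h import *
from rig import telemetry
rep(telemetry.get_state())
```

```text
t 1.95 q [ 0.338 -0.042  2.16  -0.23   0.264 -1.283] tcp [0.4186 0.1977 0.1463] grasp [0.5229 0.2246 0.0348] z [ 0.673  0.174 -0.719] y [-0.247  0.969  0.003] F [ 0.5 -0.  -0.2] M [-0.04  0.31 -0.  ] w 0.0598
```

Call:
arm_command(steps=[[0.3, 2, 3, -5, 0, 0, 0], [0.3, 2, 3.5, -9, 0, 0, 0], [0.9, 2, 3.5, -9, 0, 0, 0], [0.9, 2, 3.5, -9, 0, 0, 0], [0.9, 2, 3.5, -9, 0, 0, 0], [0.9, 2, 3.5, -9, 0, 0, 0]], newtons=45)

```text
time: 2.7
position: [0.4208, 0.2012, 0.1378]
tcp_rot: [-0.294, 2.358, 0.123]
force: [-0.3, -0.7, 1.5]
gripper_width: 0.0286
```

Run:
```python
from h import *
from rig import telemetry
rep(telemetry.get_state())
```

```text
t 2.7 q [ 0.345 -0.015  2.157 -0.273  0.241 -1.234] tcp [0.4208 0.2012 0.1378] grasp [0.5252 0.2282 0.0265] z [ 0.673  0.174 -0.718] y [-0.247  0.969  0.003] F [-0.3 -0.7  1.5] M [-0.09  0.23 -0.01] w 0.0286
```

Call:
arm_command(steps=[[0.9, 0, 0, 20, 0, 0, 0], [0.9, 0, 0, 60, 0, 0, 0], [0.9, 0, 0, 110, 0, 0, 0], [0.9, 0, 0, 160, 0, 0, 0], [0.9, 0, 0, 210, 0, 0, 0], [0.9, 0, 0, 225, 0, 0, 0]])

```text
time: 3.45
position: [0.4211, 0.2013, 0.3668]
tcp_rot: [-0.292, 2.351, 0.125]
force: [-0.8, 0.6, -1.2]
gripper_width: 0.0282
```

Run:
```python
from h import *
from rig import telemetry, eyes
s=telemetry.get_state();rep(s)
p,d=eyes.grab_frame("side");c=load("side0");c['p']=p;c['d']=d
np.savez("side2.npz",**c);cv2.imwrite("pics/s2.png",cv2.resize(p[80:240,200:420,::-1],None,fx=3.5,fy=3.5))
# waypoint rows
R0=Ro.from_rotvec(s['tcp_rot']);z0=R0.as_matrix()[:,2];h0=np.arctan2(z0[1],z0[0])
g0=s['position']+.155*z0
h1=-0.415;g1=np.array([.545,-.238,.255])
def pose(f):
    z=R0.as_matrix()[:,2]
    Rs=Ro.from_rotvec([0,0,(h1-h0)*f])*Ro.from_rotvec(z0*np.pi*f)*R0
    g=g0+(g1-g0)*f;return g-.155*Rs.as_matrix()[:,2],Rs
for call in range(3):
    n0=call*7;T0,RR0=pose(n0/21)
    print('call',call)
    for i in range(n0+1,n0+8):
        T,Rr=pose(i/21);print(np.r_[(T-T0)*1e3,np.degrees((Rr*RR0.inv()).as_rotvec())].round(1).tolist())
```

```text
t 3.45 q [ 0.345 -0.318  1.896 -0.091  0.792 -1.435] tcp [0.4211 0.2013 0.3668] grasp [0.5262 0.2285 0.2562] z [ 0.678  0.176 -0.714] y [-0.247  0.969  0.004] F [-0.8  0.6 -1.2] M [-0.12  0.6  -0.04] w 0.0282
call 0
[0.1, -18.9, -0.1, 5.8, 1.4, -7.9]
[0.3, -37.7, -0.1, 11.7, 2.6, -15.9]
[0.6, -56.5, -0.2, 17.7, 3.7, -23.8]
[1.0, -75.3, -0.2, 23.7, 4.6, -31.7]
[1.5, -94.1, -0.3, 29.8, 5.2, -39.5]
[2.1, -112.9, -0.3, 36.0, 5.7, -47.3]
[2.8, -131.6, -0.4, 42.3, 6.0, -55.0]
call 1
[0.8, -18.8, -0.1, 6.0, 0.1, -7.9]
[1.8, -37.5, -0.1, 12.0, -0.0, -15.9]
[2.9, -56.3, -0.2, 18.1, -0.3, -23.8]
[4.0, -75.1, -0.2, 24.1, -0.8, -31.7]
[5.3, -93.8, -0.3, 30.2, -1.5, -39.5]
[6.7, -112.6, -0.3, 36.4, -2.4, -47.3]
[8.2, -131.5, -0.4, 42.6, -3.4, -55.0]
call 2
[1.6, -18.8, -0.1, 5.9, -1.2, -7.9]
[3.3, -37.7, -0.1, 11.7, -2.7, -15.9]
[5.1, -56.6, -0.2, 17.5, -4.3, -23.8]
[7.1, -75.5, -0.2, 23.4, -6.1, -31.7]
[9.1, -94.5, -0.3, 29.2, -8.1, -39.5]
[11.2, -113.4, -0.3, 35.0, -10.3, -47.3]
[13.5, -132.5, -0.4, 40.8, -12.8, -55.0]
```

View pics/s2.png

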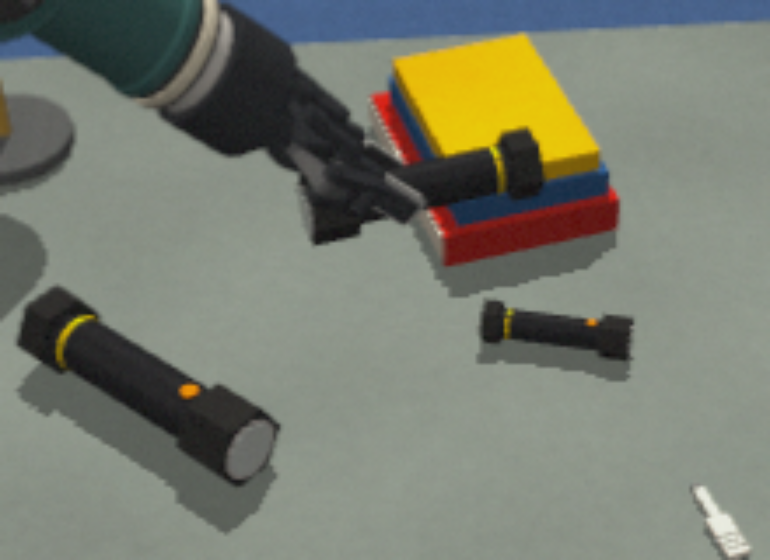

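The flashlight is held level: tail at (520,160), head at (330,215) in the crop. Now I'll spin it about the tool axis while carrying it to the cup, a little higher for clearance.

Call:
arm_command(steps=[[0.9, 0.1, -18.9, 5, 5.8, 1.4, -7.9], [0.9, 0.3, -37.7, 10, 11.7, 2.6, -15.9], [0.9, 0.6, -56.5, 15, 17.7, 3.7, -23.8], [0.9, 1, -75.3, 20, 23.7, 4.6, -31.7], [0.9, 1.5, -94.1, 25, 29.8, 5.2, -39.5], [0.9, 2.1, -112.9, 30, 36, 5.7, -47.3], [0.9, 2.8, -131.6, 30, 42.3, 6, -55], [0.9, 2.8, -131.6, 30, 42.3, 6, -55]])

```text
time: 4.5
position: [0.4238, 0.0689, 0.3928]
tcp_rot: [1.192, 2.123, 0.507]
force: [-0.2, 0.4, -1.1]
gripper_width: 0.0285
```

Call:
arm_command(steps=[[0.9, 0.8, -18.8, 0, 6, 0.1, -7.9], [0.9, 1.8, -37.5, 0, 12, 0, -15.9], [0.9, 2.9, -56.3, 0, 18.1, -0.3, -23.8], [0.9, 4, -75.1, 0, 24.1, -0.8, -31.7], [0.9, 5.3, -93.8, 0, 30.2, -1.5, -39.5], [0.9, 6.7, -112.6, 0, 36.4, -2.4, -47.3], [0.9, 8.2, -131.5, 0, 42.6, -3.4, -55], [0.9, 8.2, -131.5, 0, 42.6, -3.4, -55]])

```text
time: 5.5
position: [0.432, -0.0629, 0.3902]
tcp_rot: [2.344, 1.063, 0.85]
force: [-0.5, 0.1, -1.3]
gripper_width: 0.0287
```

Run:
```python
from h import *
from rig import telemetry
s=telemetry.get_state();rep(s)
h=-.415;k=np.sqrt(.5)
plan(s,[.545,-.238,.275],mkR([np.cos(h)*k,np.sin(h)*k,-k],[np.sin(h),-np.cos(h),0]))
```

```text
t 5.5 q [-0.304 -0.41   1.91   0.108  0.882  0.38 ] tcp [ 0.432  -0.0629  0.3902] grasp [ 0.5376 -0.0825  0.2785] z [ 0.682 -0.127 -0.721] y [ 0.516 -0.615  0.596] F [-0.5  0.1 -1.3] M [0.05 0.53 0.03] w 0.0287
tcp target [ 0.4447 -0.1938  0.3846] shift mm [  12.7 -130.9   -5.6] turn deg [ 40.06 -13.44 -55.01]
```

```bash
cat >> h.py <<'E'
Rp=Ro.from_rotvec([-0.294,2.358,0.123]).as_matrix()
yp=Rp[:,1];lw=np.array([-yp[1],yp[0],0]);lw/=np.linalg.norm(lw)
lt=Rp.T@lw   # lens dir in tool frame
def upR(h):
    # tool x/z plane orientation with lens up, heading h
    R=mkR([np.cos(h),np.sin(h),-1],[np.sin(h),-np.cos(h),0])
    v=R@lt; return (Ro.align_vectors([[0,0,1],[np.sin(h),-np.cos(h),0]],[v,R[:,1]],weights=[1000,1])[0]).as_matrix()@R
E
python3 - <<'E'
from h import *
from rig import telemetry
s=telemetry.get_state();print(lw,lt)
R=upR(-.415);print(R@lt,R[:,2]);plan(s,[.545,-.238,.275],R)
E
```

```text
[-0.96908931 -0.24671016  0.        ] [ 7.18748604e-01 -1.25517409e-17 -6.95270051e-01]
[ 2.05706314e-16 -4.09066876e-17  1.00000000e+00] [ 0.65773858 -0.2897922  -0.69527005]
tcp target [ 0.4431 -0.1931  0.3828] shift mm [  11.1 -130.2   -7.5] turn deg [ 40.14 -14.39 -54.65]
```

Call:
arm_command(steps=[[0.9, 1, -18.8, 0, 5.9, -1.4, -7.9], [0.9, 2, -37.7, -1, 11.7, -3, -15.9], [0.9, 4, -56.6, -2, 17.5, -4.8, -23.8], [0.9, 6, -75.5, -3, 23.2, -6.8, -31.7], [0.9, 8, -94, -4, 28.8, -9, -39.3], [0.9, 10, -113, -6, 34.5, -11.6, -47], [0.9, 11.1, -130.2, -7.5, 40.1, -14.4, -54.6], [0.9, 11.1, -130.2, -7.5, 40.1, -14.4, -54.6]])

```text
time: 6.5
position: [0.4432, -0.1928, 0.3809]
tcp_rot: [2.697, -0.561, 1.138]
force: [0.2, 0.1, -2.3]
gripper_width: 0.0284
```

Run:
```python
from h import *
from rig import telemetry, eyes
s=telemetry.get_state();rep(s);R=Ro.from_rotvec(s['tcp_rot']).as_matrix();print('lens est',R@lt)
im=[]
for n in("side","top"):
    p,d=eyes.grab_frame(n);m=eyes.camera_model(n)
    np.savez(f"{n}3.npz",p=p,d=d,**{k:np.array(v) for k,v in m.items()})
    c=load(n+"3");q=p[:,:,::-1].copy()
    u=proj(c,s['position']+.155*R[:,2])[0].astype(int);x,y=u[0]-60,u[1]-70;print(n,x,y)
    im.append(cv2.resize(q[y:y+150,x:x+130],(390,450),interpolation=3))
cv2.imwrite("pics/h3.png",np.hstack(im))
```

```text
t 6.5 q [-0.561 -0.294  1.855  0.148  0.793  1.36 ] tcp [ 0.4432 -0.1928  0.3809] grasp [ 0.5449 -0.2375  0.2728] z [ 0.656 -0.288 -0.698] y [-0.4   -0.917  0.003] F [ 0.2  0.1 -2.3] M [ 0.3   0.55 -0.03] w 0.0284
lens est [0.00391737 0.00115007 0.99999167]
side 275 231
top 442 151
```

View pics/h3.png

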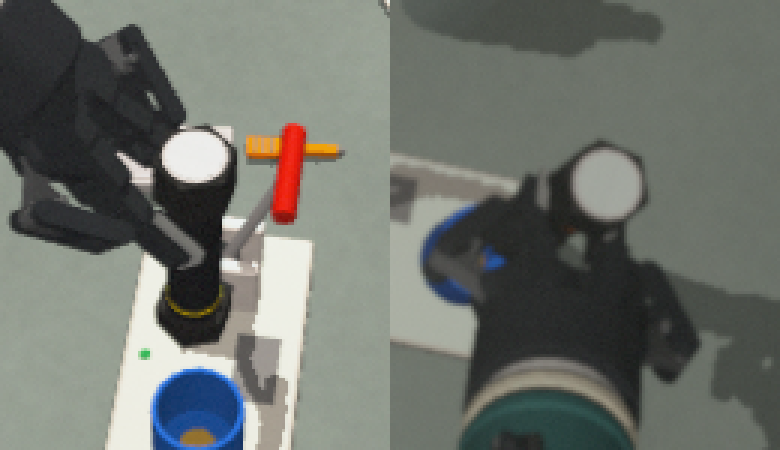

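Run:
```python
from h import *
from rig import telemetry
s=telemetry.get_state();R=Ro.from_rotvec(s['tcp_rot']).as_matrix();g=s['position']+.155*R[:,2]
for n,(x0,y0) in(("side3",(275,231)),("top3",(442,151))):
    c=load(n);X=cloud(c);p=c['p'].astype(int)
    a,b,e,f=((160,125,240,185) if n=="side3" else (565,145-0,650,225))
    if n=="top3": a-=390;e-=390
    a,e=x0+a//3,x0+e//3;b,f=y0+b//3,y0+f//3
    m=np.zeros(p.shape[:2],bool);m[b:f,a:e]=p[b:f,a:e].min(2)>120
    uv=np.argwhere(m)[:,::-1];hull=cv2.fitEllipse(cv2.findContours(m.astype(np.uint8),0,1)[0][0]) if 1 else 0
    z=np.nanmedian(X[m][:,2]);print(n,m.sum(),'lens z',z,'med',np.nanmedian(X[m],0).round(4),'ellipse centre',hull[0],hull[1],'world@z',atz(c,[hull[0]],z).round(4))
    # blue cup rim in this image
    if n=="side3":
        # hex tail & barrel cloud
        k=(np.hypot(X[...,0]-g[0],X[...,1]-g[1])<.06)&(X[...,2]>.16)&(X[...,2]<.36)&(p.max(2)<60)
        for z0 in(.185,.195,.205,.22,.23,.245,.3,.32):
            q=X[k&(abs(X[...,2]-z0)<.006)];print(z0,len(q),np.percentile(q,[3,50,97],axis=0)[:,:2].round(4).tolist() if len(q) else '')
print('grasp',g.round(4))
```

```text
side3 395 lens z 0.3255309734115637 med [ 0.5547 -0.2376  0.3255] ellipse centre (342.2623291015625, 281.7398681640625) (20.115962982177734, 26.609155654907227) world@z [[ 0.5558 -0.2395  0.3255]]
0.185 97 [[0.5328, -0.2621], [0.5509, -0.259], [0.5711, -0.2414]]
0.195 142 [[0.5333, -0.2613], [0.5493, -0.2548], [0.5698, -0.2387]]
0.205 29 [[0.537, -0.2569], [0.5513, -0.2548], [0.5635, -0.2472]]
0.22 70 [[0.5371, -0.2571], [0.5495, -0.2543], [0.5633, -0.248]]
0.23 73 [[0.5373, -0.2572], [0.5496, -0.2542], [0.5632, -0.2476]]
0.245 53 [[0.5411, -0.2564], [0.5544, -0.2547], [0.5649, -0.2457]]
0.3 426 [[0.4921, -0.2717], [0.5251, -0.2499], [0.5652, -0.1829]]
0.32 510 [[0.4939, -0.2684], [0.5273, -0.2436], [0.5682, -0.1802]]
top3 403 lens z 0.3276264615213707 med [ 0.5498 -0.2383  0.3276] ellipse centre (513.9751586914062, 211.9758758544922) (21.198564529418945, 22.38685417175293) world@z [[ 0.5499 -0.2382  0.3276]]
grasp [ 0.5451 -0.2368  0.2737]
```

Run:
```python
from h import *
from scipy.optimize import least_squares
for n in("top0","side0"):
    c=load(n);p=c['p'].astype(int);X=cloud(c);R,G,B=p[...,0],p[...,1],p[...,2]
    r=(445,205,500,260) if n=="top0" else (318,340,365,395)
    M=np.zeros(p.shape[:2],bool);M[r[1]:r[3],r[0]:r[2]]=1
    m=M&(B>70)&(B>1.6*R)&(B>1.25*G)
    # silhouette fit: union of projected outer cylinder z .025..075 ; maximise IoU over centre
    def sil(cx,cy,sc=4):
        t=np.linspace(0,2*np.pi,80)
        P=np.r_[np.c_[cx+.0295*np.cos(t),cy+.0295*np.sin(t),0*t+.075],np.c_[cx+.0295*np.cos(t),cy+.0295*np.sin(t),0*t+.02]]
        h=cv2.convexHull(((proj(c,P)-[r[0],r[1]]+.5)*sc).astype(np.float32))
        I=np.zeros(((r[3]-r[1])*sc,(r[2]-r[0])*sc),np.uint8);cv2.fillConvexPoly(I,h.astype(np.int32),1);return I
    mm=cv2.morphologyEx(m[r[1]:r[3],r[0]:r[2]].astype(np.uint8),cv2.MORPH_CLOSE,np.ones((5,5)))
    cn=max(cv2.findContours(mm,0,1)[0],key=cv2.contourArea);f=np.zeros_like(mm);cv2.drawContours(f,[cn],-1,1,-1)
    big=cv2.resize(f,None,fx=4,fy=4,interpolation=0)
    best=max(((lambda I:((I&big).sum()/(I|big).sum()))(sil(x,y)),x,y) for x in np.arange(.543,.562,.001) for y in np.arange(-.256,-.232,.001))
    print(n,'cup silhouette',best)
    # rim ring from depth
    y=X[m&(X[...,2]>.066)];y=y[~np.isnan(y[:,0])]
    s=least_squares(lambda q:np.hypot(y[:,0]-q[0],y[:,1]-q[1])-.0275,[.55,-.243],loss='soft_l1',f_scale=.002);print('  rim depth circle',s.x.round(4),np.std(s.fun).round(4))
# flashlight tail hex+barrel in side3
c=load("side3");X=cloud(c);p=c['p'].astype(int)
for lo,hi,rr in((.21,.235,.015),):
    k=(np.hypot(X[...,0]-.551,X[...,1]+.24)<.03)&(X[...,2]>lo)&(X[...,2]<hi);y=X[k]
    s=least_squares(lambda q:np.hypot(y[:,0]-q[0],y[:,1]-q[1])-rr,[.55,-.24],loss='soft_l1',f_scale=.002);print('barrel',len(y),s.x.round(4),np.std(s.fun).round(4))
```

```text
top0 cup silhouette (np.float64(0.8963966701099836), np.float64(0.552), np.float64(-0.245))
  rim depth circle [ 0.5511 -0.2424] 0.0013
side0 cup silhouette (np.float64(0.929430589273891), np.float64(0.553), np.float64(-0.248))
  rim depth circle [ 0.5525 -0.2479] 0.0013
barrel 152 [ 0.5506 -0.2413] 0.0006
```

Call:
arm_command(steps=[[0.9, 1, -2, -15, 0, 0, 0], [0.9, 2, -4, -35, 0, 0, 0], [0.9, 2, -6, -55, 0, 0, 0], [0.9, 2, -6, -75, 0, 0, 0], [0.9, 2, -6, -90, 0, 0, 0], [0.9, 2, -6, -90, 0, 0, 0]])

```text
time: 7.35
position: [0.4446, -0.1976, 0.2892]
tcp_rot: [2.701, -0.559, 1.134]
force: [-0.4, 0.6, -2.5]
gripper_width: 0.0289
```

Run:
```python
from h import *
from scipy.optimize import least_squares
from rig import telemetry, eyes
s=telemetry.get_state();rep(s);R=Ro.from_rotvec(s['tcp_rot']).as_matrix();print('lens est',R@lt)
im=[]
for n in("side","top"):
    p,d=eyes.grab_frame(n);m=eyes.camera_model(n)
    np.savez(f"{n}4.npz",p=p,d=d,**{k:np.array(v) for k,v in m.items()})
    c=load(n+"4");q=p[:,:,::-1].copy()
    u=proj(c,s['position']+.155*R[:,2])[0].astype(int);x,y=u[0]-60,u[1]-70;print(n,x,y)
    im.append(cv2.resize(q[y:y+150,x:x+130],(390,450),interpolation=3))
cv2.imwrite("pics/h4.png",np.hstack(im))
c=load("side4");X=cloud(c);p=c['p'].astype(int)
k=(np.hypot(X[...,0]-.553,X[...,1]+.246)<.03)&(X[...,2]>.122)&(X[...,2]<.145);y=X[k]
q=least_squares(lambda q:np.hypot(y[:,0]-q[0],y[:,1]-q[1])-.015,[.55,-.24],loss='soft_l1',f_scale=.002);print('barrel',len(y),q.x.round(4),np.std(q.fun).round(4))
B=p[...,2];m=(B>70)&(B>1.6*p[...,0])&(B>1.25*p[...,1])&(X[...,2]>.066)&(np.hypot(X[...,0]-.553,X[...,1]+.246)<.05);y=X[m]
q=least_squares(lambda q:np.hypot(y[:,0]-q[0],y[:,1]-q[1])-.0275,[.55,-.243],loss='soft_l1',f_scale=.002);print('rim',len(y),q.x.round(4),np.std(q.fun).round(4))
```

```text
t 7.35 q [-0.57  -0.217  1.983  0.203  0.595  1.287] tcp [ 0.4446 -0.1976  0.2892] grasp [ 0.5461 -0.2418  0.1807] z [ 0.655 -0.285 -0.7  ] y [-0.398 -0.917  0.002] F [-0.4  0.6 -2.5] M [ 0.2   0.55 -0.01] w 0.0289
lens est [ 6.68465646e-03 -8.23472783e-04  9.99977318e-01]
side 276 264
top 428 158
barrel 110 [ 0.5518 -0.2457] 0.0007
rim 188 [ 0.5527 -0.2473] 0.0023
```

View pics/h4.png

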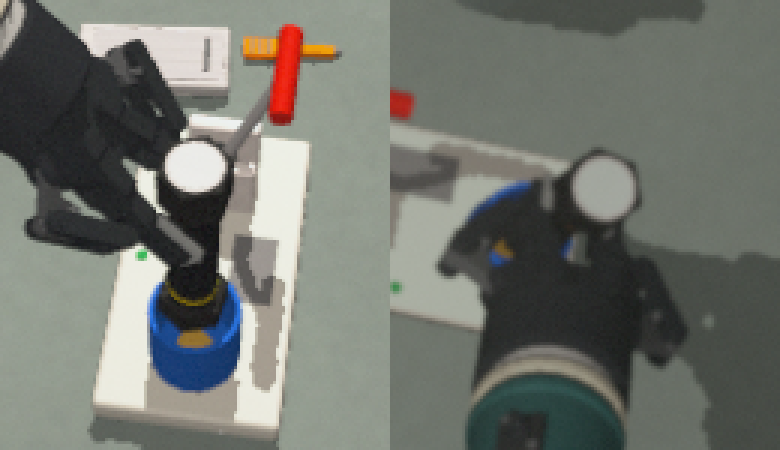

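Upright and nearly centred over the cup, with a residual of about (+1,-1.5) mm. I'll correct that and enter the rim.

Call:
arm_command(steps=[[0.9, 1, -1.7, 0, 0, -0.4, 0], [0.9, 1, -1.7, -6, 0, -0.4, 0], [0.9, 1, -1.7, -12, 0, -0.4, 0], [0.9, 1, -1.7, -18, 0, -0.4, 0], [0.9, 1, -1.7, -24, 0, -0.4, 0], [0.9, 1, -1.7, -24, 0, -0.4, 0]])

```text
time: 8.2
position: [0.4487, -0.2011, 0.2751]
tcp_rot: [2.679, -0.558, 1.172]
force: [-5.4, 4.4, 14.4]
gripper_width: 0.0289
```

Run:
```python
from h import *
from rig import telemetry
s=telemetry.get_state();rep(s)
```

```text
t 8.2 q [-0.573 -0.192  2.001  0.237  0.527  1.254] tcp [ 0.4487 -0.2011  0.2751] grasp [ 0.553  -0.2467  0.1699] z [ 0.673 -0.294 -0.678] y [-0.399 -0.917  0.001] F [-5.4  4.4 14.4] M [ 0.03 -0.51  0.27] w 0.0289
```

Call:
arm_command(steps=[[0.9, -3, 1, 6, 0, 0, 0], [0.9, -3, 1, 14, 0, 1.5, 0], [0.9, -3, 1, 14, 0, 1.5, 0]])

```text
time: 8.57
position: [0.4457, -0.2001, 0.2894]
tcp_rot: [2.689, -0.553, 1.136]
force: [-0.0, -0.1, -1.8]
gripper_width: 0.0284
```

```bash
cat > look.py <<'E'
from h import *
from scipy.optimize import least_squares
from rig import telemetry, eyes
import sys
def go(k,tailz):
    s=telemetry.get_state();rep(s);R=Ro.from_rotvec(s['tcp_rot']).as_matrix();print('lens est',(R@lt).round(4))
    im=[]
    for n in("side","top"):
        p,d=eyes.grab_frame(n);m=eyes.camera_model(n)
        np.savez(f"{n}{k}.npz",p=p,d=d,**{a:np.array(v) for a,v in m.items()})
        c=load(f"{n}{k}");q=p[:,:,::-1].copy()
        u=proj(c,[.552,-.246,.13])[0].astype(int);x,y=u[0]-55,u[1]-60;print(n,x,y)
        im.append(cv2.resize(q[y:y+120,x:x+100],(400,480),interpolation=3))
    cv2.imwrite(f"pics/h{k}.png",np.hstack(im))
    c=load(f"side{k}");X=cloud(c);p=c['p'].astype(int)
    for lo,hi in((tailz+.022,tailz+.035),(tailz+.035,tailz+.055)):
        w=(np.hypot(X[...,0]-.553,X[...,1]+.246)<.03)&(X[...,2]>lo)&(X[...,2]<hi)&(p.max(2)<90);y=X[w]
        q=least_squares(lambda q:np.hypot(y[:,0]-q[0],y[:,1]-q[1])-.015,[.55,-.24],loss='soft_l1',f_scale=.002);print('side barrel',lo,len(y),q.x.round(4),np.std(q.fun).round(4))
    for n in("side","top"):
        c=load(f"{n}{k}");X=cloud(c);p=c['p'].astype(int)
        m=(p.min(2)>120)&(abs(X[...,2]-tailz-.15)<.015)&(np.hypot(X[...,0]-.553,X[...,1]+.246)<.03)
        cn=max(cv2.findContours(m.astype(np.uint8),0,1)[0],key=cv2.contourArea);z=np.nanmedian(X[m][:,2]);e=cv2.fitEllipse(cn)
        print(n,'lens z',z.round(4),atz(c,[e[0]],z).round(4))
E
python3 -c "
from look import *
go(5,.089)"
```

```text
t 8.57 q [-0.571 -0.213  1.981  0.195  0.586  1.287] tcp [ 0.4457 -0.2001  0.2894] grasp [ 0.5474 -0.2458  0.1816] z [ 0.656 -0.294 -0.695] y [-0.399 -0.917  0.012] F [-0.  -0.1 -1.8] M [ 0.22  0.52 -0.01] w 0.0284
lens est [0.0048 0.0109 0.9999]
side 284 291
top 427 169
side barrel 0.11099999999999999 60 [ 0.5463 -0.2743] 0.0052
side barrel 0.124 87 [ 0.5513 -0.2494] 0.0007
side lens z 0.235 [[ 0.556  -0.2499  0.235 ]]
top lens z 0.2357 [[ 0.5538 -0.2469  0.2357]]
```

View pics/h5.png

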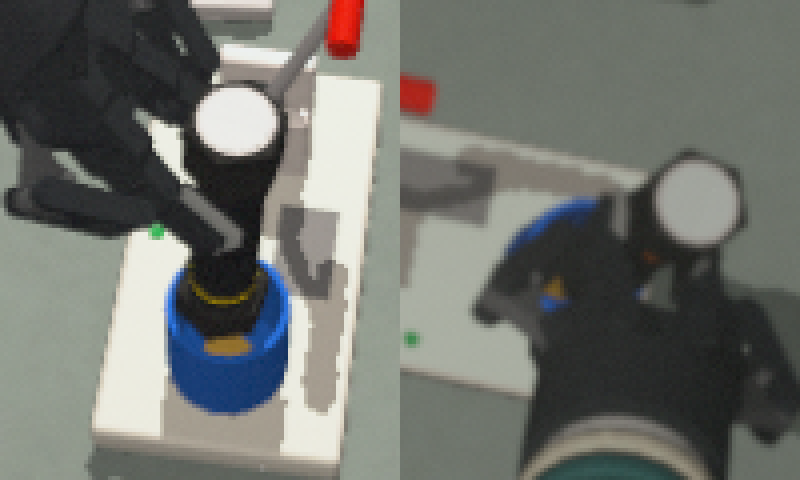

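```bash
cat > ov.py <<'E'
from h import *
def ring(c,x,y,z,r,off,sc,img,col):
    t=np.linspace(0,2*np.pi,120);P=np.c_[x+r*np.cos(t),y+r*np.sin(t),0*t+z]
    u=((proj(c,P)-off+.5)*sc).astype(np.int32);cv2.polylines(img,[u],True,col,1)
def ov(n,cup,tail,lens,tz,crop,out,sc=9):
    c=load(n);x,y,w,h=crop
    img=cv2.resize(c['p'][y:y+h,x:x+w,::-1],None,fx=sc,fy=sc,interpolation=3)
    img=np.clip(img.astype(float)*1.8+15,0,255).astype(np.uint8)
    for r in(.0255,.0295): ring(c,*cup,.075,r,[x,y],sc,img,(0,255,255))
    tail=np.array(tail);lens=np.array(lens)
    for z,r,col in((0,.022,(0,255,0)),(0,.019,(0,128,0)),(.018,.022,(0,255,0)),(.018,.015,(255,0,255)),(.03,.015,(255,0,255)),(.05,.015,(255,0,255)),(.15,.022,(0,255,0)),(.15,.017,(0,0,255))):
        a=tail+(lens-tail)*z/.15;ring(c,a[0],a[1],tz+z,r,[x,y],sc,img,col)
    cv2.imwrite(out,img)
E
python3 - <<'E'
from ov import *
ov("side5",(.5527,-.2476),(.5513,-.2494),(.5513,-.2494),.0857,(315,305,55,95),"pics/o5.png",6)
a=cv2.imread("pics/o5.png")
ov("side5",(.5527,-.2476),(.5513,-.2494),(.556,-.2499),.0857,(315,305,55,95),"pics/o5b.png",6)
b=cv2.imread("pics/o5b.png");cv2.imwrite("pics/o5c.png",np.hstack([a,b]))
E
```

```text
(no output)
```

View pics/o5c.png

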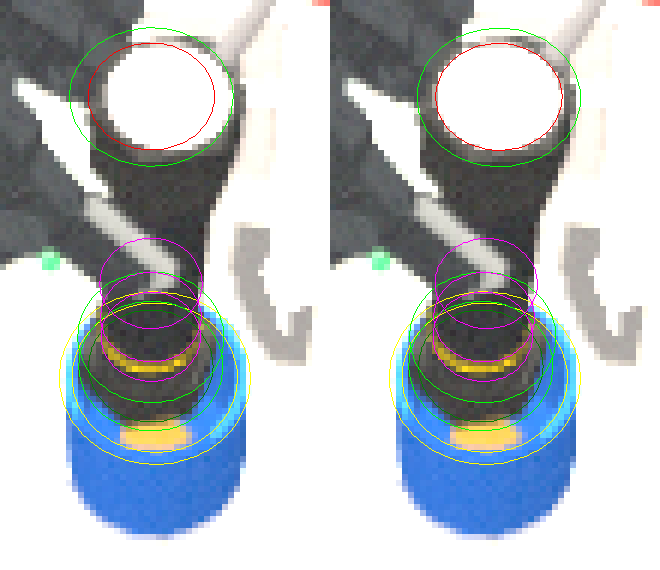

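The tail is about 3 mm short in x, and the flashlight leans about 2.3° with the lens forward because it pivoted slightly in the grip. I'll straighten and re-centre it above the rim.

Call:
arm_command(steps=[[0.9, -2.5, 1, 0, -0.1, -1.2, 0], [0.9, -5, 2.1, -2, -0.2, -2.3, 0], [0.9, -5, 2.1, -2, -0.2, -2.3, 0], [0.9, -5, 2.1, -2, -0.2, -2.3, 0]])

```text
time: 9.18
position: [0.4403, -0.1978, 0.2861]
tcp_rot: [2.671, -0.558, 1.19]
force: [1.0, 0.0, -1.9]
gripper_width: 0.0284
```

```bash
cat >> look.py <<'E'
def cols(k):
    from ov import ov
    ov(f"side{k}",(.554,-.2479),(.554,-.2479),(.554,-.2479),.086,(315,305,55,95),f"pics/o{k}.png",6)
E
python3 -c "
from look import *
go(6,.086);cols(6)"
```

```text
t 9.18 q [-0.58  -0.229  2.01   0.245  0.544  1.247] tcp [ 0.4403 -0.1978  0.2861] grasp [ 0.546  -0.2437  0.1823] z [ 0.682 -0.296 -0.669] y [-0.4   -0.917 -0.002] F [ 1.   0.  -1.9] M [ 0.23  0.55 -0.05] w 0.0284
lens est [-0.0334  0.0129  0.9994]
side 284 291
top 427 169
side barrel 0.10799999999999998 43 [ 0.5518 -0.2475] 0.0007
side barrel 0.121 97 [ 0.5517 -0.2475] 0.0006
side lens z 0.236 [[ 0.5526 -0.2474  0.236 ]]
top lens z 0.238 [[ 0.551  -0.2453  0.238 ]]
```

View pics/o6.png

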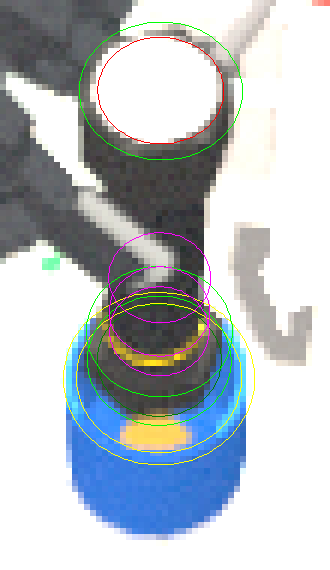

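Call:
arm_command(steps=[[0.9, 1.2, 0, 0, 0, 0, 0], [0.9, 1.2, 0, -5, 0, 0, 0], [0.9, 1.2, 0, -10, 0, 0, 0], [0.9, 1.2, 0, -15, 0, 0, 0], [0.9, 1.2, 0, -19, 0, 0, 0], [0.9, 1.2, 0, -19, 0, 0, 0]])

```text
time: 10.02
position: [0.4416, -0.1978, 0.2666]
tcp_rot: [2.672, -0.558, 1.189]
force: [0.3, -0.6, -1.9]
gripper_width: 0.0284
```

Run:
```python
from h import *
from rig import telemetry
s=telemetry.get_state();rep(s)
```

```text
t 10.03 q [-0.578 -0.204  2.031  0.263  0.499  1.228] tcp [ 0.4416 -0.1978  0.2666] grasp [ 0.5471 -0.2436  0.1628] z [ 0.681 -0.296 -0.67 ] y [-0.399 -0.917 -0.002] F [ 0.3 -0.6 -1.9] M [ 0.24  0.55 -0.02] w 0.0284
```

No contact: the tail is about 9 mm below the rim. Continuing down.

Call:
arm_command(steps=[[0.9, 0, 0, -6, 0, 0, 0], [0.9, 0, 0, -12, 0, 0, 0], [0.9, 0, 0, -18, 0, 0, 0], [0.9, 0, 0, -24, 0, 0, 0], [0.9, 0, 0, -30, 0, 0, 0], [0.9, 0, 0, -35, 0, 0, 0], [0.9, 0, 0, -38, 0, 0, 0], [0.9, 0, 0, -38, 0, 0, 0]])

```text
time: 11.02
position: [0.4415, -0.1978, 0.2283]
tcp_rot: [2.672, -0.558, 1.188]
force: [-0.1, 0.2, -2.2]
gripper_width: 0.0282
```

Run:
```python
from h import *
from rig import telemetry
s=telemetry.get_state();rep(s)
```

```text
t 11.03 q [-0.578 -0.151  2.073  0.319  0.408  1.166] tcp [ 0.4415 -0.1978  0.2283] grasp [ 0.547  -0.2436  0.1244] z [ 0.681 -0.295 -0.67 ] y [-0.399 -0.917 -0.002] F [-0.1  0.2 -2.2] M [0.19 0.56 0.02] w 0.0282
```

Tail is about 28 mm above the table. Now a slow descent to contact.

Call:
arm_command(steps=[[0.9, 0, 0, -1, 0, 0, 0], [0.9, 0, 0, -2, 0, 0, 0], [0.9, 0, 0, -3, 0, 0, 0], [0.9, 0, 0, -3, 0, 0, 0]])

```text
time: 11.52
position: [0.4415, -0.1978, 0.2253]
tcp_rot: [2.672, -0.558, 1.188]
force: [-0.3, 0.6, -0.9]
gripper_width: 0.0286
```

```bash
python3 -c "
from look import *
go(7,.025)"
```

```text
t 11.53 q [-0.578 -0.146  2.076  0.324  0.401  1.16 ] tcp [ 0.4415 -0.1978  0.2253] grasp [ 0.5471 -0.2436  0.1214] z [ 0.681 -0.295 -0.67 ] y [-0.399 -0.917 -0.002] F [-0.3  0.6 -0.9] M [0.18 0.55 0.02] w 0.0286
lens est [-0.0323  0.0121  0.9994]
side 284 291
top 427 169
side barrel 0.047 29 [ 0.5526 -0.2469] 0.0028
side barrel 0.060000000000000005 86 [ 0.5531 -0.2471] 0.0024
side lens z 0.1754 [[ 0.5537 -0.2477  0.1754]]
top lens z 0.1766 [[ 0.5519 -0.2448  0.1766]]
```

View pics/h7.png

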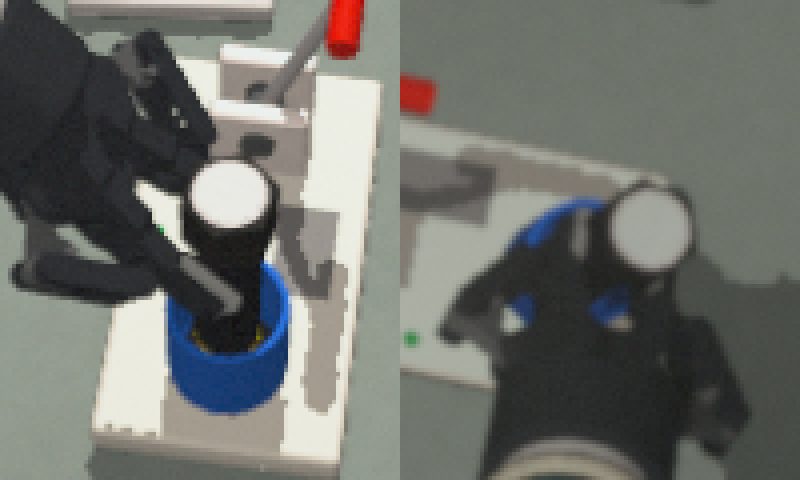

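Call:
arm_command(steps=[[0.9, 0, 0, -1, 0, 0, 0], [0.9, 0, 0, -2, 0, 0, 0], [0.9, 0, 0, -2, 0, 0, 0]])

```text
time: 12.0
position: [0.4421, -0.1981, 0.2247]
tcp_rot: [2.669, -0.558, 1.192]
force: [-1.3, 1.4, 3.8]
gripper_width: 0.0282
```

```bash
python3 -c "
from h import *
from rig import telemetry
for i in range(3): rep(telemetry.get_state())"
```

```text
t 12.0 q [-0.578 -0.144  2.077  0.329  0.395  1.155] tcp [ 0.4421 -0.1981  0.2247] grasp [ 0.5479 -0.2441  0.1212] z [ 0.683 -0.297 -0.668] y [-0.4   -0.917 -0.002] F [-1.3  1.4  3.8] M [0.15 0.02 0.12] w 0.0282
t 12.0 q [-0.578 -0.144  2.077  0.329  0.395  1.155] tcp [ 0.4421 -0.1981  0.2247] grasp [ 0.5479 -0.2441  0.1212] z [ 0.683 -0.297 -0.668] y [-0.4   -0.917 -0.002] F [-1.3  1.4  3.8] M [0.15 0.02 0.12] w 0.0282
t 12.0 q [-0.578 -0.144  2.077  0.329  0.395  1.155] tcp [ 0.4421 -0.1981  0.2247] grasp [ 0.5479 -0.2441  0.1212] z [ 0.683 -0.297 -0.668] y [-0.4   -0.917 -0.002] F [-1.3  1.4  3.8] M [0.15 0.02 0.12] w 0.0282
```

Call:
arm_command(steps=[[0.9, 0, 0, 1, 0, 0, 0], [0.6, 0, 0, 1, 0, 0, 0], [0.4, 0, 0, 1, 0, 0, 0], [0.2, 0, 0, 1, 0, 0, 0], [0.2, 0, 0, 1, 0, 0, 0], [0.2, 0, 0, 1, 0, 0, 0]])

```text
time: 12.75
position: [0.4421, -0.1981, 0.2257]
tcp_rot: [2.669, -0.558, 1.192]
force: [0.2, 0.2, 1.4]
gripper_width: 0.068
```

```bash
python3 -c "
from look import *
go(8,.025)"
```

```text
t 12.75 q [-0.578 -0.145  2.076  0.327  0.397  1.157] tcp [ 0.4421 -0.1981  0.2257] grasp [ 0.5479 -0.2441  0.1222] z [ 0.683 -0.297 -0.668] y [-0.4   -0.917 -0.002] F [0.2 0.2 1.4] M [0.13 0.4  0.01] w 0.068
lens est [-0.0354  0.0138  0.9993]
side 284 291
top 427 169
side barrel 0.047 27 [ 0.5545 -0.2467] 0.0043
side barrel 0.060000000000000005 63 [ 0.5597 -0.2739] 0.0085
side lens z 0.1749 [[ 0.553  -0.2473  0.1749]]
top lens z 0.1766 [[ 0.5517 -0.2447  0.1766]]
```

View pics/h8.png

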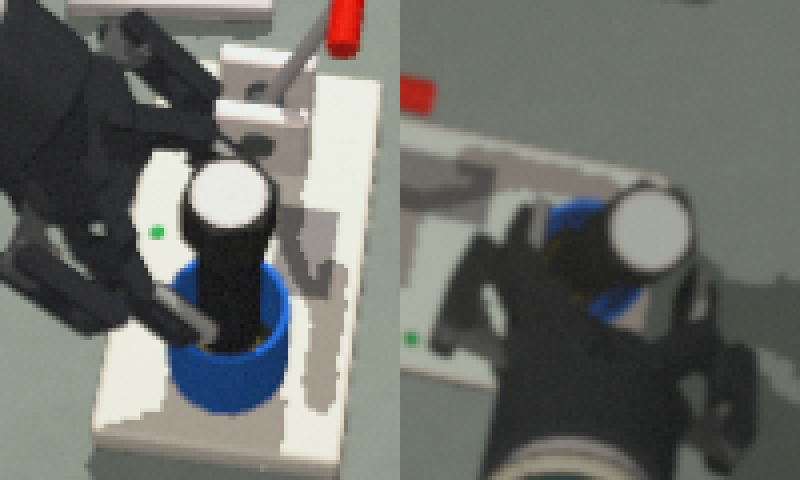

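Released: the flashlight stands upright (lens at z≈0.176) with both fingers clear. Backing off along the tool axis.

Call:
arm_command(steps=[[0.2, -7, 3, 7, 0, 0, 0], [0.2, -20, 9, 20, 0, 0, 0], [0.2, -35, 15, 34, 0, 0, 0], [0.2, -50, 22, 49, 0, 0, 0], [0.2, -65, 28, 64, 0, 0, 0], [0.2, -82, 36, 100, 0, 0, 0], [0.2, -82, 36, 140, 0, 0, 0], [0.2, -82, 36, 180, 0, 0, 0]])

```text
time: 13.85
position: [0.3591, -0.1615, 0.4075]
tcp_rot: [2.668, -0.558, 1.194]
force: [1.0, -0.2, 0.5]
gripper_width: 0.0683
```

Run:
```python
from look import *
go(9,.025)
s=telemetry.get_state()
dx=np.array([.975,-.222,0]);dy=np.array([.222,.975,0])
O=np.array([.5662,-.182,0])
bar=O+.066*dy+.039*dx;print('bar rest',bar,'grip pt',bar+.02*dy)
g=bar+.02*dy+[0,0,.155+.1]
for sg in(1,-1): plan(s,g,mkR([0,0,-1],sg*dx))
```

```text
t 13.85 q [-0.63  -0.548  1.974  0.209  0.897  1.293] tcp [ 0.3591 -0.1615  0.4075] grasp [ 0.465  -0.2077  0.3042] z [ 0.684 -0.298 -0.666] y [-0.4   -0.916 -0.001] F [ 1.  -0.2  0.5] M [ 0.18  0.29 -0.01] w 0.0683
lens est [-0.0365  0.0148  0.9992]
side 284 291
top 427 169
side barrel 0.047 31 [ 0.5533 -0.2472] 0.0031
side barrel 0.060000000000000005 81 [ 0.5534 -0.2475] 0.0023
side lens z 0.1748 [[ 0.5532 -0.2472  0.1748]]
top lens z 0.1767 [[ 0.5517 -0.2447  0.1767]]
bar rest [ 0.618877 -0.126308  0.      ] grip pt [ 0.623317 -0.106808  0.      ]
tcp target [ 0.6233 -0.1068  0.41  ] shift mm [263.3  55.3  -3.1] turn deg [-24.92  49.53  93.86]
tcp target [ 0.6233 -0.1068  0.41  ] shift mm [263.3  55.3  -3.1] turn deg [ 47.19  23.74 -74.08]
```

View pics/h9.png

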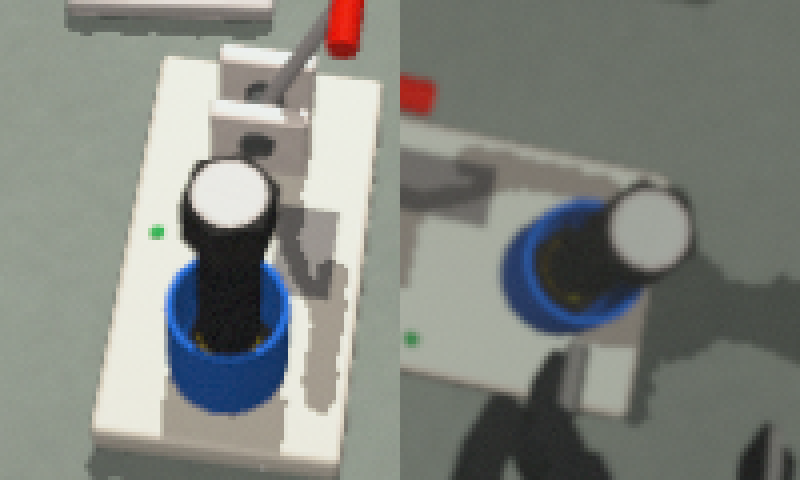

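Flashlight standing upright in the cup and clear of the gripper. Moving above the lever handle now.

Call:
arm_command(steps=[[0.2, 22, 5, 5, -2.1, 4.1, 7.8], [0.2, 44, 9, 10, -4.2, 8.2, 15.6], [0.2, 66, 14, 15, -6.2, 12.4, 23.5], [0.2, 88, 18, 20, -8.3, 16.5, 31.3], [0.2, 110, 23, 20, -10.4, 20.6, 39.1], [0.2, 132, 28, 20, -12.5, 24.8, 46.9], [0.2, 154, 32, 20, -14.5, 28.9, 54.7], [0.2, 176, 37, 20, -16.6, 33, 62.6]])

```text
time: 14.95
position: [0.5362, -0.1249, 0.4323]
tcp_rot: [2.801, 1.185, 0.473]
force: [-0.7, -0.5, -0.4]
gripper_width: 0.0683
```

Run:
```python
from h import *
from rig import telemetry
s=telemetry.get_state();rep(s)
plan(s,[.6233,-.1068,.255],mkR([0,0,-1],[.975,-.222,0]))
```

```text
t 14.95 q [-0.378 -0.009  1.431  0.17   1.455  0.394] tcp [ 0.5362 -0.1249  0.4323] grasp [ 0.5833 -0.1156  0.2849] z [ 0.304  0.06  -0.951] y [ 0.69  -0.702  0.176] F [-0.7 -0.5 -0.4] M [-0.03  0.09  0.05] w 0.0683
tcp target [ 0.6233 -0.1068  0.41  ] shift mm [ 87.1  18.1 -22.3] turn deg [-8.26 16.3  31.04]
```

Call:
arm_command(steps=[[0.35, 22, 4.5, -5, -2, 4, 7.8], [0.35, 44, 9, -11, -4.1, 8.1, 15.5], [0.35, 65, 13.5, -16, -6.2, 12.2, 23.3], [0.35, 87.1, 18.1, -22.3, -8.3, 16.3, 31], [0.35, 87.1, 18.1, -22.3, -8.3, 16.3, 31]])

```text
time: 15.58
position: [0.6243, -0.1062, 0.4072]
tcp_rot: [-2.454, -1.957, 0.004]
force: [0.1, 0.3, 0.2]
gripper_width: 0.0557
```

```bash
cat > look2.py <<'E'
from h import *
from rig import telemetry, eyes
def go2(k):
    s=telemetry.get_state();rep(s);R=Ro.from_rotvec(s['tcp_rot']).as_matrix()
    im=[]
    for n in("side","top"):
        p,d=eyes.grab_frame(n);m=eyes.camera_model(n)
        np.savez(f"{n}{k}.npz",p=p,d=d,**{a:np.array(v) for a,v in m.items()})
        c=load(f"{n}{k}");q=p[:,:,::-1].copy()
        u=proj(c,[.6,-.12,.15])[0].astype(int);x,y=u[0]-60,u[1]-60;print(n,x,y)
        cv2.circle(q,tuple(np.round(proj(c,s['position']+.155*R[:,2])[0]).astype(int).tolist()),1,(0,255,0),-1)
        im.append(cv2.resize(q[y:y+120,x:x+100],(400,480),interpolation=3))
        X=cloud(c);P=p.astype(int);r=(P[...,0]>110)&(P[...,1]<70)&(P[...,2]<70)&(np.hypot(X[...,0]-.58,X[...,1]+.12)<.09)&(X[...,2]>.1)
        x=X[r]
        if len(x)>5:
            uv=np.argwhere(r)[:,::-1];print(n,'red',len(x),'mean',x.mean(0).round(4),'rect@.15',cv2.minAreaRect(atz(c,uv,.15)[:,:2].astype(np.float32)))
    cv2.imwrite(f"pics/h{k}.png",np.hstack(im))
E
python3 -c "
from look2 import *
go2(10)"
```

```text
t 15.57 q [-0.258  0.275  1.148 -0.     1.722 -0.034] tcp [ 0.6243 -0.1062  0.4072] grasp [ 0.6237 -0.1061  0.2522] z [-0.004  0.001 -1.   ] y [ 0.975 -0.222 -0.004] F [0.1 0.3 0.2] M [0.01 0.04 0.01] w 0.0557
side 299 226
side red 247 mean [ 0.6196 -0.1336  0.1576] rect@.15 ((0.6202825307846069, -0.12693053483963013), (0.07654441148042679, 0.015693355351686478), 77.10225677490234)
top 351 140
top red 161 mean [ 0.6144 -0.1304  0.1658] rect@.15 ((0.6195059418678284, -0.12674686312675476), (0.0691785216331482, 0.014353225938975811), 77.47376251220703)
```

View pics/h10.png

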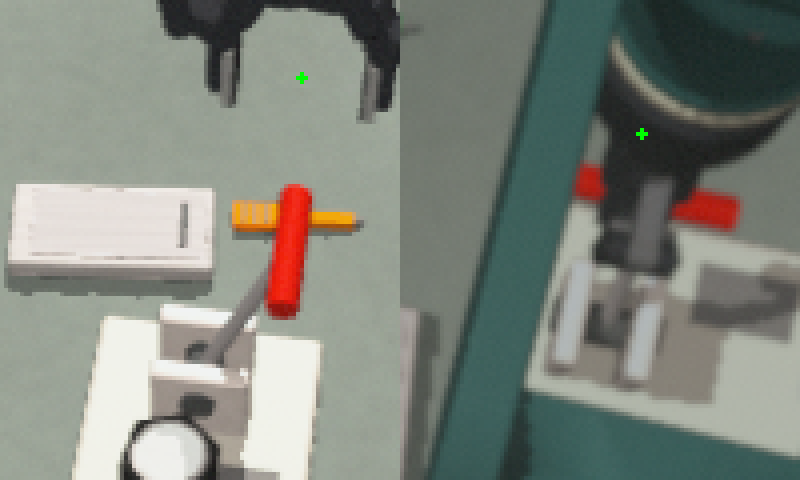

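Call:
arm_command(steps=[[0.35, 0, -1.5, -15, 0, 0, 0], [0.35, 0, -1.5, -35, 0, 0, 0], [0.35, 0, -1.5, -55, 0, 0, 0], [0.35, 0, -1.5, -75, 0, 0, 0], [0.35, 0, -1.5, -92, 0, 0, 0], [0.35, 0, -1.5, -101, 0, 0, 0], [0.35, 0, -1.5, -101, 0, 0, 0]], newtons=30)

```text
time: 16.55
position: [0.6226, -0.1084, 0.3077]
tcp_rot: [-2.457, -1.955, 0.002]
force: [0.8, -0.1, 0.3]
gripper_width: 0.0555
```

Call:
arm_command(steps=[[0.6, 0, 0, 0, 0, 0, 0], [0.95, 0, 0, 0, 0, 0, 0], [0.95, 0, 0, 0, 0, 0, 0], [0.95, 0, 0, 0, 0, 0, 0], [0.95, 0, 0, 0, 0, 0, 0]], newtons=30)

```text
time: 17.18
position: [0.6231, -0.1085, 0.3088]
tcp_rot: [2.457, 1.955, 0.001]
force: [2.1, -0.5, 4.3]
gripper_width: 0.015
```

Run:
```python
from look2 import *
go2(11)
s=telemetry.get_state()
dx=np.array([.975,-.222]);L=.115
for th in np.linspace(0,.98,15):
    a=th-.35;a0=-.35
    fx=-(L*np.sin(a)-L*np.sin(a0));z=L*(np.cos(a)-np.cos(a0))
    print(round(th,3),(np.r_[fx*dx,z]*1e3).round(1))
```

```text
t 17.18 q [-0.262  0.304  1.307 -0.     1.529 -0.035] tcp [ 0.6231 -0.1085  0.3088] grasp [ 0.6233 -0.1085  0.1538] z [ 0.001 -0.001 -1.   ] y [ 0.974 -0.225  0.001] F [ 2.1 -0.5  4.3] M [-0.13 -0.5   0.05] w 0.015
side 299 226
side red 258 mean [ 0.618  -0.1319  0.1585] rect@.15 ((0.6132221817970276, -0.12367095798254013), (0.07695526629686356, 0.028053732588887215), 77.77762603759766)
top 351 140
top red 48 mean [ 0.6081 -0.1514  0.1602] rect@.15 ((0.610848069190979, -0.15146692097187042), (0.019076040014624596, 0.010385994799435139), 89.79496002197266)
0.0 [-0.  0.  0.]
0.07 [-7.5  1.7  2.5]
0.14 [-15.1   3.4   4.4]
0.21 [-22.8   5.2   5.8]
0.28 [-30.6   7.    6.7]
0.35 [-38.4   8.8   7. ]
0.42 [-46.3  10.5   6.7]
0.49 [-54.1  12.3   5.8]
0.56 [-61.8  14.1   4.4]
0.63 [-69.4  15.8   2.5]
0.7 [-76.9  17.5   0. ]
0.77 [-84.2  19.2  -3. ]
0.84 [-91.2  20.8  -6.6]
0.91 [-98.   22.3 -10.6]
0.98 [-104.5   23.8  -15.1]
```

View pics/h11.png

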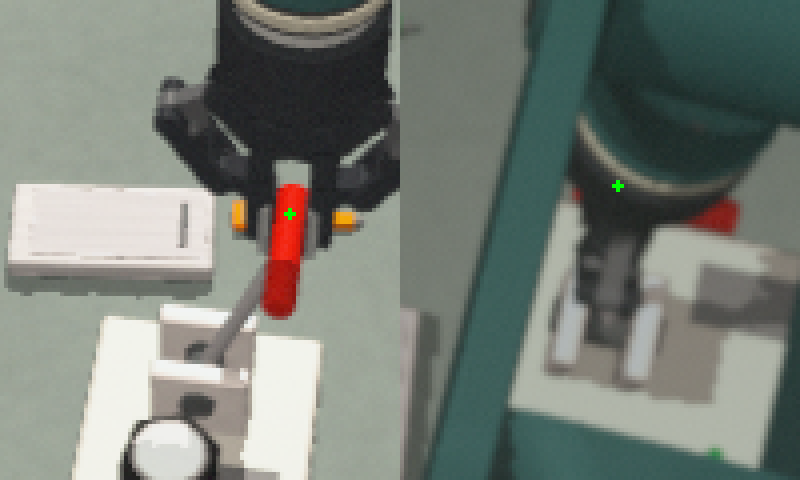

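Call:
arm_command(steps=[[0.95, -7.5, 1.7, 2.5, 0, 0, 0], [0.95, -15, 3.4, 4.4, 0, 0, 0], [0.95, -22.8, 5.2, 5.8, 0, 0, 0], [0.95, -30.6, 7, 6.7, 0, 0, 0], [0.95, -38.4, 8.8, 7, 0, 0, 0], [0.95, -46.3, 10.5, 6.7, 0, 0, 0], [0.95, -54, 12.3, 5.8, 0, 0, 0], [0.95, -61.8, 14.1, 4.4, 0, 0, 0]])

```text
time: 18.27
position: [0.5621, -0.0945, 0.3166]
tcp_rot: [2.451, 1.951, 0.01]
force: [6.8, -0.7, 9.5]
gripper_width: 0.0151
```

```bash
python3 -c "
from h import *
from rig import telemetry
rep(telemetry.get_state())"
```

```text
t 18.27 q [-0.266  0.161  1.465  0.     1.505 -0.04 ] tcp [ 0.5621 -0.0945  0.3166] grasp [ 0.5637 -0.095   0.1616] z [ 0.011 -0.003 -1.   ] y [ 0.974 -0.224  0.011] F [ 6.8 -0.7  9.5] M [-0.23 -1.29  0.  ] w 0.0151
```

Call:
arm_command(steps=[[0.95, -7.6, 1.7, -1.9, 0, 0, 0], [0.95, -15, 3.4, -4.4, 0, 0, 0], [0.95, -22.4, 5.1, -7.4, 0, 0, 0], [0.95, -29.4, 6.7, -11, 0, 0, 0], [0.95, -36.2, 8.2, -15, 0, 0, 0]])

```text
time: 18.9
position: [0.5269, -0.0865, 0.3044]
tcp_rot: [2.445, 1.946, 0.02]
force: [7.4, -1.2, 6.3]
gripper_width: 0.0147
```

```bash
python3 -c "
from look2 import *
go2(12)"
```

```text
t 18.9 q [-2.690e-01  8.600e-02  1.572e+00  1.000e-03  1.462e+00 -4.300e-02] tcp [ 0.5269 -0.0865  0.3044] grasp [ 0.5301 -0.0873  0.1494] z [ 0.02  -0.005 -1.   ] y [ 0.974 -0.224  0.021] F [ 7.4 -1.2  6.3] M [-0.24 -1.61  0.06] w 0.0147
side 299 226
side red 235 mean [ 0.5248 -0.1132  0.1497] rect@.15 ((0.5253943204879761, -0.11135504394769669), (0.07521434873342514, 0.01570192538201809), 77.36213684082031)
top 351 140
```

View pics/h12.png

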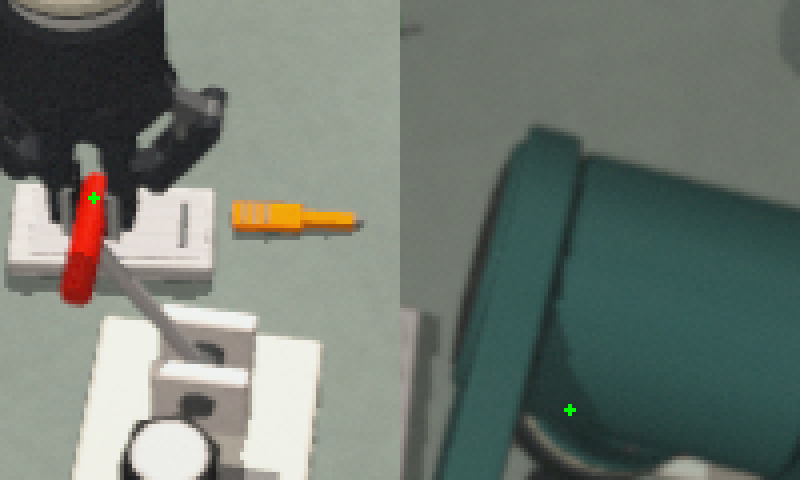

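Call:
arm_command(steps=[[0.95, -4, 0.9, -3, 0, 0, 0], [0.95, -8, 1.8, -6, 0, 0, 0], [0.95, -12, 2.7, -9, 0, 0, 0], [0.95, -15, 3.4, -11.5, 0, 0, 0], [0.95, -15, 3.4, -11.5, 0, 0, 0]])

```text
time: 19.62
position: [0.5151, -0.0839, 0.2992]
tcp_rot: [2.432, 1.935, 0.041]
force: [14.5, -2.8, 11.2]
gripper_width: 0.0147
```

```bash
python3 -c "
from look2 import *
go2(13)"
```

```text
t 19.62 q [-0.271  0.056  1.615  0.002  1.427 -0.044] tcp [ 0.5151 -0.0839  0.2992] grasp [ 0.5216 -0.0854  0.1443] z [ 0.042 -0.01  -0.999] y [ 0.974 -0.224  0.043] F [14.5 -2.8 11.2] M [-0.45 -2.61  0.  ] w 0.0147
side 299 226
side red 228 mean [ 0.5165 -0.1117  0.1447] rect@.15 ((0.5174904465675354, -0.11322572827339172), (0.07468350976705551, 0.015804041177034378), 77.1053695678711)
top 351 140
```

Call:
arm_command(steps=[[0.95, -4, 0.9, -3, 0, 0, 0], [0.95, -8, 1.8, -6, 0, 0, 0], [0.95, -11, 2.5, -8, 0, 0, 0], [0.95, -11, 2.5, -8, 0, 0, 0]])

```text
time: 20.23
position: [0.5096, -0.0827, 0.2985]
tcp_rot: [2.413, 1.92, 0.071]
force: [22.8, -3.7, 7.2]
gripper_width: 0.0149
```

```bash
python3 -c "
from look2 import *
go2(14)"
```

```text
t 20.23 q [-0.272  0.034  1.64   0.003  1.393 -0.045] tcp [ 0.5096 -0.0827  0.2985] grasp [ 0.5207 -0.0852  0.1439] z [ 0.072 -0.017 -0.997] y [ 0.972 -0.224  0.074] F [22.8 -3.7  7.2] M [-0.59 -3.65  0.07] w 0.0149
side 299 226
side red 222 mean [ 0.5158 -0.1123  0.1441] rect@.15 ((0.5166189074516296, -0.11327068507671356), (0.07455654442310333, 0.015534132719039917), 78.95946502685547)
top 351 140
```

View pics/h14.png

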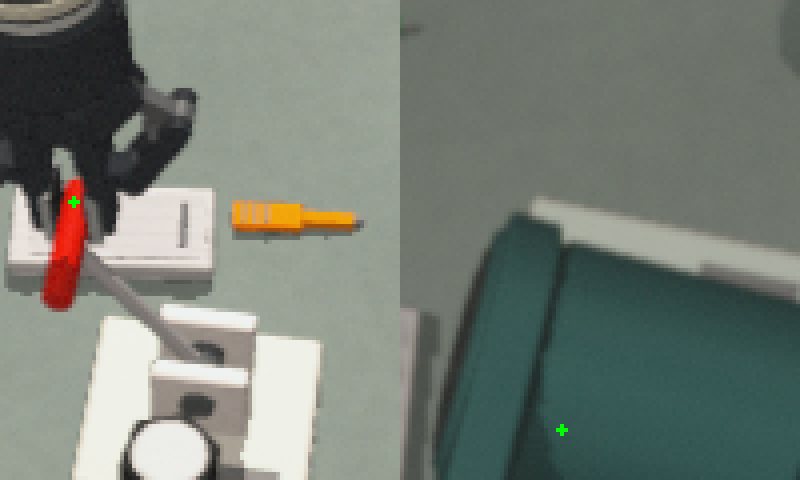

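At the stop: force rose to 23 N while the bar hardly moved, after about 104 mm of travel. Now easing it back slowly.

```bash
cat > back.py <<'E'
from h import *
from rig import telemetry
def rows(ths,dz=.003):
    s=telemetry.get_state();rep(s)
    dx=np.array([.975,-.222]);L=.115;g0=np.array([.6233,-.1085,.1538+dz]);R0=Ro.from_rotvec(s['tcp_rot']);z0=R0.as_matrix()[:,2]
    Rv=Ro.from_matrix(mkR([0,0,-1],[.975,-.222,0]))
    full=(Rv*R0.inv()).as_rotvec()
    for i,th in enumerate(ths):
        a=th-.35
        g=g0+np.r_[-(L*np.sin(a)+L*np.sin(.35))*dx,L*(np.cos(a)-np.cos(.35))]
        v=full*(i+1)/len(ths);R=(Ro.from_rotvec(v)*R0).as_matrix()
        t=(g-.155*R[:,2]-s['position'])*1e3;print(round(th,3),t.round(1).tolist(),np.degrees(v).round(1).tolist())
E
python3 -c "
from back import *
rows(np.linspace(.93,.75,8))"
```

```text
t 20.32 q [-0.272  0.034  1.64   0.003  1.394 -0.045] tcp [ 0.5096 -0.0827  0.2985] grasp [ 0.5207 -0.0852  0.1439] z [ 0.072 -0.016 -0.997] y [ 0.972 -0.224  0.073] F [22.7 -4.   6.2] M [-0.61 -3.67  0.09] w 0.0147
0.93 [4.1, -0.8, 1.2] [0.1, 0.5, 0.0]
0.904 [7.9, -1.7, 2.8] [0.2, 1.0, 0.0]
0.879 [11.7, -2.6, 4.4] [0.4, 1.5, 0.1]
0.853 [15.6, -3.5, 6.0] [0.5, 2.1, 0.1]
0.827 [19.6, -4.4, 7.4] [0.6, 2.6, 0.1]
0.801 [23.5, -5.3, 8.7] [0.7, 3.1, 0.1]
0.776 [27.5, -6.2, 10.0] [0.8, 3.6, 0.1]
0.75 [31.5, -7.1, 11.2] [0.9, 4.1, 0.2]
```

Call:
arm_command(steps=[[0.95, 0, 0, 0, 0, 0, 0], [0.95, 3, -0.6, 1, 0.1, 0.5, 0], [0.95, 6, -1.3, 2, 0.2, 1, 0], [0.95, 9, -2, 3.2, 0.3, 1.4, 0], [0.95, 12, -2.7, 4.5, 0.4, 1.9, 0], [0.95, 15, -3.4, 5.7, 0.5, 2.4, 0], [0.95, 18, -4.1, 6.8, 0.6, 2.8, 0], [0.95, 21, -4.8, 7.8, 0.7, 3.2, 0]])

```text
time: 21.32
position: [0.5306, -0.0874, 0.3063]
tcp_rot: [2.449, 1.949, 0.014]
force: [1.2, 0.6, 4.7]
gripper_width: 0.0148
```

```bash
python3 -c "
from back import *
rows(np.linspace(.80,.625,8))"
```

```text
t 21.32 q [-0.269  0.096  1.558  0.     1.473 -0.042] tcp [ 0.5306 -0.0874  0.3063] grasp [ 0.5329 -0.088   0.1514] z [ 0.014 -0.004 -1.   ] y [ 0.974 -0.225  0.015] F [1.2 0.6 4.7] M [0.21 0.2  0.03] w 0.0148
0.8 [3.5, -0.7, 1.0] [0.0, 0.1, 0.0]
0.775 [6.3, -1.4, 2.2] [0.1, 0.2, 0.0]
0.75 [9.2, -2.0, 3.3] [0.1, 0.3, 0.1]
0.725 [12.0, -2.7, 4.4] [0.1, 0.4, 0.1]
0.7 [14.9, -3.4, 5.5] [0.1, 0.5, 0.1]
0.675 [17.8, -4.1, 6.4] [0.2, 0.6, 0.1]
0.65 [20.8, -4.7, 7.3] [0.2, 0.7, 0.1]
0.625 [23.8, -5.4, 8.1] [0.2, 0.8, 0.2]
```

Call:
arm_command(steps=[[0.95, 3, -0.7, 1, 0, 0, 0], [0.95, 6, -1.4, 2.2, 0, 0.1, 0], [0.95, 9, -2, 3.3, 0, 0.2, 0], [0.95, 12, -2.7, 4.4, 0.1, 0.3, 0], [0.95, 15, -3.4, 5.5, 0.1, 0.4, 0], [0.95, 18, -4.1, 6.4, 0.1, 0.5, 0], [0.95, 21, -4.7, 7.3, 0.2, 0.6, 0], [0.95, 24, -5.4, 8.1, 0.2, 0.7, 0]])

```text
time: 22.32
position: [0.5547, -0.0929, 0.3142]
tcp_rot: [2.458, 1.955, 0.001]
force: [1.0, -0.9, 2.7]
gripper_width: 0.0148
```

```bash
python3 -c "
from look2 import *
from back import *
go2(15)
rows(np.linspace(.60,.425,8))"
```

```text
t 22.32 q [-0.267  0.149  1.483 -0.     1.508 -0.04 ] tcp [ 0.5547 -0.0929  0.3142] grasp [ 0.5549 -0.093   0.1592] z [ 0.001 -0.    -1.   ] y [ 0.974 -0.225  0.001] F [ 1.  -0.9  2.7] M [ 0.09  0.26 -0.01] w 0.0148
side 299 226
side red 233 mean [ 0.5499 -0.1177  0.1604] rect@.15 ((0.5510033369064331, -0.10868924111127853), (0.07578565925359726, 0.015646960586309433), 77.60395812988281)
top 351 140
top red 15 mean [ 0.5385 -0.1392  0.1616] rect@.15 ((0.5398384928703308, -0.14162340760231018), (0.0035624108277261257, 0.01091004628688097), 43.978179931640625)
t 22.43 q [-0.267  0.149  1.483  0.     1.507 -0.04 ] tcp [ 0.555  -0.093   0.3141] grasp [ 0.5554 -0.0931  0.1591] z [ 0.003 -0.001 -1.   ] y [ 0.974 -0.225  0.003] F [ 2.2 -1.5  1.4] M [-0.09 -0.2   0.  ] w 0.0148
0.6 [1.7, -0.3, 1.1] [0.0, 0.0, 0.0]
0.575 [4.5, -1.0, 1.8] [0.0, 0.0, 0.0]
0.55 [7.3, -1.6, 2.4] [0.0, 0.1, 0.1]
0.525 [10.1, -2.2, 2.9] [0.0, 0.1, 0.1]
0.5 [12.9, -2.9, 3.4] [0.0, 0.1, 0.1]
0.475 [15.7, -3.5, 3.8] [0.0, 0.1, 0.1]
0.45 [18.6, -4.2, 4.1] [0.0, 0.1, 0.1]
0.425 [21.4, -4.8, 4.3] [0.0, 0.1, 0.2]
```

The bar is following the gripper (side view x 0.5175→0.551). Continuing.

Call:
arm_command(steps=[[0.95, 3, -0.7, 0.8, 0, 0, 0], [0.95, 6, -1.3, 1.6, 0, 0, 0], [0.95, 9, -2, 2.2, 0, 0, 0], [0.95, 12, -2.7, 2.8, 0, 0, 0], [0.95, 15, -3.4, 3.3, 0, 0, 0], [0.95, 18, -4, 3.7, 0, 0, 0], [0.95, 21, -4.7, 4, 0, 0, 0], [0.95, 24, -5.4, 4.2, 0, 0, 0]])

```text
time: 23.42
position: [0.5792, -0.0985, 0.3182]
tcp_rot: [2.457, 1.955, 0.002]
force: [0.2, -0.9, -0.1]
gripper_width: 0.0147
```

```bash
python3 -c "
from back import *
rows(np.linspace(.375,.2,8),.001)"
```

```text
t 23.43 q [-0.265  0.201  1.415 -0.     1.524 -0.038] tcp [ 0.5792 -0.0985  0.3182] grasp [ 0.5795 -0.0986  0.1632] z [ 0.002 -0.001 -1.   ] y [ 0.974 -0.225  0.002] F [ 0.2 -0.9 -0.1] M [-0.    0.45  0.04] w 0.0147
0.375 [2.6, -0.6, -1.5] [0.0, 0.0, 0.0]
0.35 [5.5, -1.2, -1.4] [0.0, 0.0, 0.0]
0.325 [8.3, -1.9, -1.5] [0.0, 0.0, 0.1]
0.3 [11.1, -2.5, -1.6] [0.0, 0.1, 0.1]
0.275 [14.0, -3.2, -1.8] [0.0, 0.1, 0.1]
0.25 [16.8, -3.8, -2.0] [0.0, 0.1, 0.1]
0.225 [19.6, -4.4, -2.3] [0.0, 0.1, 0.1]
0.2 [22.5, -5.1, -2.7] [0.0, 0.1, 0.2]
```

Call:
arm_command(steps=[[0.95, 3, -0.7, 0, 0, 0, 0], [0.95, 6, -1.3, 0, 0, 0, 0], [0.95, 9, -2, -0.2, 0, 0, 0], [0.95, 12, -2.7, -0.4, 0, 0, 0], [0.95, 15, -3.4, -0.7, 0, 0, 0], [0.95, 18, -4, -1, 0, 0, 0], [0.95, 21, -4.7, -1.4, 0, 0, 0], [0.95, 24, -5.4, -1.9, 0, 0, 0]])

```text
time: 24.42
position: [0.6033, -0.1039, 0.3164]
tcp_rot: [2.457, 1.955, 0.002]
force: [-0.4, -0.7, 0.6]
gripper_width: 0.0148
```

```bash
python3 -c "
from look2 import *
from back import *
go2(16)
rows(np.linspace(.175,0,8),.001)"
```

```text
t 24.43 q [-0.263  0.256  1.352  0.     1.532 -0.036] tcp [ 0.6033 -0.1039  0.3164] grasp [ 0.6036 -0.104   0.1614] z [ 0.002 -0.001 -1.   ] y [ 0.974 -0.225  0.002] F [-0.4 -0.7  0.6] M [0.03 0.43 0.02] w 0.0148
side 299 226
side red 251 mean [ 0.5985 -0.1277  0.1636] rect@.15 ((0.6002534031867981, -0.11756280064582825), (0.07924040406942368, 0.015843411907553673), 79.10872650146484)
top 351 140
top red 40 mean [ 0.5886 -0.1481  0.1652] rect@.15 ((0.5928122997283936, -0.14916729927062988), (0.011968318372964859, 0.012242257595062256), 88.14705657958984)
t 24.52 q [-0.263  0.256  1.352  0.     1.531 -0.037] tcp [ 0.6035 -0.1039  0.3163] grasp [ 0.6038 -0.104   0.1613] z [ 0.002 -0.001 -1.   ] y [ 0.974 -0.225  0.002] F [-0.2 -1.9  0.5] M [-0.11  0.34 -0.01] w 0.0149
0.175 [0.6, -0.2, -1.3] [0.0, 0.0, 0.0]
0.15 [3.4, -0.8, -1.8] [0.0, 0.0, 0.0]
0.125 [6.2, -1.5, -2.4] [0.0, 0.0, 0.1]
0.1 [9.0, -2.1, -3.1] [0.0, 0.1, 0.1]
0.075 [11.7, -2.7, -3.9] [0.0, 0.1, 0.1]
0.05 [14.4, -3.3, -4.7] [0.0, 0.1, 0.1]
0.025 [17.2, -4.0, -5.6] [0.0, 0.1, 0.1]
0.0 [19.8, -4.6, -6.5] [0.0, 0.1, 0.2]
```

Call:
arm_command(steps=[[0.95, 2.7, -0.6, -0.5, 0, 0, 0], [0.95, 5.4, -1.2, -1.2, 0, 0, 0], [0.95, 8.1, -1.8, -1.9, 0, 0, 0], [0.95, 10.8, -2.5, -2.7, 0, 0, 0], [0.95, 13.5, -3.1, -3.6, 0, 0, 0], [0.95, 16.2, -3.7, -4.6, 0, 0, 0], [0.95, 18.9, -4.3, -5.6, 0, 0, 0], [0.95, 21, -4.8, -6.3, 0, 0, 0]])

```text
time: 25.52
position: [0.6245, -0.1087, 0.3097]
tcp_rot: [2.457, 1.955, 0.001]
force: [-2.0, 0.1, 1.4]
gripper_width: 0.0145
```

```bash
python3 -c "
from look2 import *
go2(17)"
```

```text
t 25.52 q [-0.262  0.307  1.302  0.     1.531 -0.035] tcp [ 0.6245 -0.1087  0.3097] grasp [ 0.6247 -0.1088  0.1547] z [ 0.001 -0.    -1.   ] y [ 0.974 -0.225  0.002] F [-2.   0.1  1.4] M [0.04 0.74 0.  ] w 0.0145
side 299 226
side red 256 mean [ 0.6194 -0.1327  0.1579] rect@.15 ((0.6205650568008423, -0.12698495388031006), (0.07655805349349976, 0.016057565808296204), 76.86873626708984)
top 351 140
top red 53 mean [ 0.6103 -0.1496  0.1596] rect@.15 ((0.614220380783081, -0.12654829025268555), (0.06870047748088837, 0.012379198335111141), 85.33208465576172)
```

View pics/h17.png

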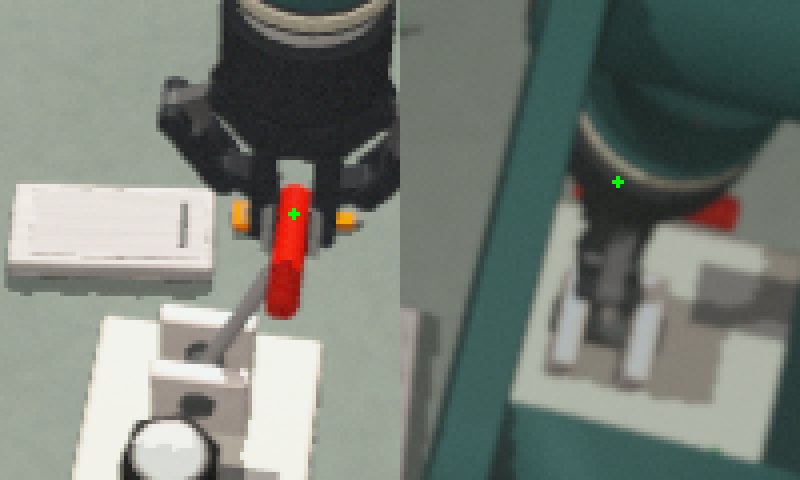

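Lever is back at rest: bar at 0.6206, against 0.6203 originally. Opening and lifting straight up.

Call:
arm_command(steps=[[0.7, 0, 0, 0, 0, 0, 0], [0.5, 0, 0, 0, 0, 0, 0], [0.4, 0, 0, 0, 0, 0, 0], [0.4, 0, 0, 0, 0, 0, 0], [0.4, 0, 0, 10, 0, 0, 0], [0.4, 0, 0, 30, 0, 0, 0], [0.4, 0, 0, 60, 0, 0, 0], [0.4, 0, 0, 100, 0, 0, 0]])

```text
time: 26.62
position: [0.6243, -0.1087, 0.4102]
tcp_rot: [-2.458, -1.956, -0.0]
force: [0.4, -0.7, 0.6]
gripper_width: 0.0515
```

Call:
arm_command(steps=[[0.4, -20, 20, 30, 0, 0, 0], [0.4, -50, 60, 40, 0, 0, 0], [0.4, -80, 110, 40, 0, 0, 0], [0.4, -110, 160, 40, 0, 0, 0], [0.4, -130, 210, 40, 0, 0, 0], [0.4, -150, 260, 40, 0, 0, 0], [0.4, -150, 280, 40, 0, 0, 0], [0.4, -150, 280, 40, 0, 0, 0]])

```text
time: 27.62
position: [0.4738, 0.1724, 0.4511]
tcp_rot: [2.455, 1.959, 0.002]
force: [0.1, 0.5, 0.3]
gripper_width: 0.0514
```

```bash
python3 -c "
from look2 import *
from look import go
go2(18);go(19,.025)
c=load('top18');cv2.imwrite('pics/t18.png',c['p'][:,:,::-1])
# compare to start at the untouched objects
a=load('top0')['p'].astype(int);b=c['p'].astype(int)
for nm,(x,y,X,Y) in dict(bottle=(440,100,500,165),case=(315,208,360,280),h1=(235,130,280,155),h2=(312,134,358,155),h3=(325,170,345,212),dock=(375,185,440,270)).items(): print(nm,np.abs(a-b)[y:Y,x:X].mean().round(2))
"
```

```text
t 27.62 q [ 0.237 -0.02   1.39  -0.     1.77   0.46 ] tcp [0.4738 0.1724 0.4511] grasp [0.474  0.1725 0.2961] z [ 0.001  0.    -1.   ] y [ 0.975 -0.222  0.001] F [0.1 0.5 0.3] M [-0.02  0.02 -0.02] w 0.0514
side 299 226
side red 257 mean [ 0.6195 -0.1328  0.1575] rect@.15 ((0.6204949617385864, -0.12600262463092804), (0.07844824343919754, 0.015693355351686478), 77.10225677490234)
top 351 140
top red 324 mean [ 0.6176 -0.1247  0.1597] rect@.15 ((0.6192373037338257, -0.12632668018341064), (0.06847261637449265, 0.014918684959411621), 77.04701232910156)
t 27.73 q [ 2.330e-01 -2.000e-02  1.391e+00 -1.000e-03  1.770e+00  4.600e-01] tcp [0.4744 0.1709 0.4507] grasp [0.4745 0.1708 0.2957] z [ 0.001 -0.    -1.   ] y [ 0.974 -0.225  0.001] F [-0.2 -0.1 -0.1] M [ 0.02 -0.04 -0.04] w 0.0511
lens est [0.1611 0.7006 0.6951]
side 284 291
top 427 169
side barrel 0.047 42 [ 0.5532 -0.2466] 0.0049
side barrel 0.060000000000000005 81 [ 0.5532 -0.2474] 0.0027
side lens z 0.1751 [[ 0.5533 -0.2473  0.1751]]
top lens z 0.1764 [[ 0.5518 -0.2448  0.1764]]
bottle 10.7
case 12.79
h1 12.33
h2 11.0
h3 11.14
dock 12.86
```

View pics/t18.png

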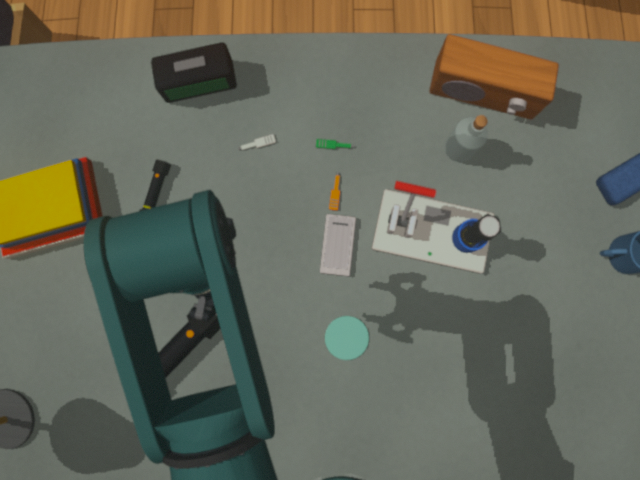

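View pics/h18.png

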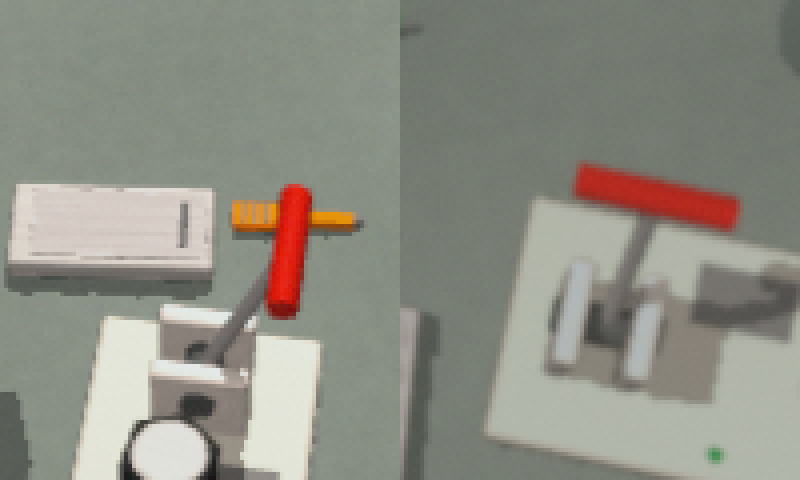

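The flashlight stands in the cup, the lever is at rest, and the bottle (470,133), case (338,245) and holders are at the same pixels as at the start. Handing in.

```bash
python3 -c "
from rig import ticket
print(ticket.sign_off())"
```

```text
the job is handed in; nothing more can be done
None
```

The flashlight is upright in the blue cup, lens up and released. The lever was pulled to its stop, eased back to rest over about 5 s, and let go. I handed the job in at about 28 s of robot time; sign-off gives no verdict.

**Flashlight:** I picked up the 150 mm one by its barrel and turned it lens-up. The first lowering touched the cup rim at about 16 N because the flashlight had tilted about 2° in the grip. I backed off, straightened and re-centred it, and it then went in without contact until the cup's floor. In the last pictures the lens is at z ≈ 0.175–0.176 m, which puts the tail at about 25 mm, on the floor. The lens is directly above the barrel, so it stands straight.

**Lever:** I gripped the bar and drew it about 104 mm. At the stop the force rose to about 23 N with no further movement. After release the bar is within 0.3 mm of its starting position in both views.

**Other objects:** The bottle, case and holders look unmoved in the final picture. My pixel-difference check on them told me nothing: every region changed by a similar amount (about 11–13 levels), so I compared their positions by eye.

**Cameras:** The two cameras disagreed by up to about 6 mm in y around the dock, more than the stated 2 mm. I positioned the flashlight against the cup within each camera's own picture instead of trusting absolute positions.

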